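# Pack the sketching case and close it

### The job

Pack the open wooden sketching case that stands in front of you: lay the charcoal tin flat in the back left compartment and the putty eraser on top of it, lay the sanding block flat in the back right compartment, and lay the loose paint tube in the long front compartment, to the left of the tube that is already in there. Then close the lid fully. Leave the corked jar and the dropper bottle on the table where they stand.

Things in the scene. Friction and masses are not known exactly. Their poses are not given: they have to be found in the camera images.
- sketch_case: Open wooden case, fixed, 234 (x) by 268 (y) mm, walls 34 high, floor 5 mm above the underside, partitions 24 mm high. Origin: centre of underside; x to the hinge side (away from the robot), y left, z up. Inside, in mm of its frame: long front compartment x -109 to -27, y -126 to 126; back left x -23 to 109, y -11 to 126; back right x -23 to 109, y -126 to -15.
- case_lid (a joint): Lid hinge, along the case's y at x = 117, z = 34 mm of the case: 0 closed, grows as it opens, 1.66 to 1.8 at the start (just past upright, leaning away). Lid: hollow tray 234 mm from hinge to front edge, 268 wide, 24 deep, 0.28 kg. It stays where it is left while upright; pushed towards the robot from behind to below about 1.1 it falls shut by itself.
- lid_front (a point): Middle of the lid's front edge, half-way through its 24 mm depth; 234 mm from the hinge line. With the lid open this is the middle of its top edge, some 265 mm above the table; the lid's back (outer) face is then about 12 mm behind it.
- packed_tube_center (a point): Small paint tube with a blue band, 101 x 29 x 19 mm, lying fixed at the right-hand end of the long front compartment, along the case's y. Point: its centre, half-way up.
- tin_center (a point): Charcoal tin: flat dark green hinged tin box, shut, 66 mm (its x) by 118 mm (its y) by 25 mm high, lying loose on the table; 0.08 to 0.15 kg. Point: its centre, half-way up. Grasp across the 66 mm.
- eraser_center (a point): Putty eraser: small grey rounded block, 22 mm (its x) by 42 mm (its y) by 12 mm high, lying loose. Point: its centre, half-way up.
- block_center (a point): Sanding block: wooden block, 48 mm (its x) by 76 mm (its y) by 27 mm high, lying loose. Point: its centre, half-way up.
- tube_center (a point): Loose paint tube: white with a dark band and dark cap, 31 mm (its x) by 109 mm (its y) by 20 mm high, lying on the table outside the case. Point: its centre, half-way up. Grasp across the 31 mm.
- pigment_jar: Small glass jar with a cork stopper, 46 mm across, 71 mm tall, standing loose on the table; not to be moved. Origin: centre of its underside.
- dropper_bottle: Amber dropper bottle, 33 mm across, 102 mm tall, standing loose on the table; not to be moved. Origin: centre of its underside.
Things that resemble listed ones, but are neither listed nor needed, are in the scene too. What is meant by the part that bears eraser_center is not turquoise, and is the smaller of those in its own colour.

How it is judged:
At the end, for the whole second after the job is handed in: Tin flat on the floor of the back left compartment, eraser lying on the tin's lid, sanding block flat in the back right one, loose tube on the floor of the front one left of the small tube, each within its compartment and 6 mm of resting height; lid within 0.04 rad of shut, at rest (x of tin_center in the frame of sketch_case between 0 and 0.09 m and y of tin_center in the frame of sketch_case between 0.01 and 0.11 m and z of tin_center in the frame of sketch_case between 0.012 and 0.024 m and angle between each of tin_center, block_center's own z axis and vertical below 0.12 rad and x of eraser_center in the frame of tin_center between -0.03 and 0.03 m and y of eraser_center in the frame of tin_center between -0.053 and 0.053 m and z of eraser_center in the frame of tin_center between 0.013 and 0.024 m and x of block_center in the frame of sketch_case between 0 and 0.09 m and y of block_center in the frame of sketch_case between -0.11 and -0.03 m and z of block_center in the frame of sketch_case between 0.012 and 0.025 m and x of tube_center in the frame of sketch_case between -0.105 and -0.035 m and y of tube_center in the frame of sketch_case between 0.01 and 0.11 m and z of tube_center in the frame of sketch_case between 0.009 and 0.023 m and angle between tube_center's own z axis and vertical below 0.35 rad and value of joint case_lid below 0.04 rad and velocity of joint case_lid below 0.05 rad/s); the robot touches nothing.
It fails at once if the corked jar or the dropper bottle is moved by more than 25 mm (distance of any of pigment_jar, dropper_bottle from where it was at the start of the episode above 0.025 m).
It also fails if it takes over 122 s, if anything falls off the work surface, if the arm or the gripper's body presses on something with over 40 N, if the wrist force passes 120 N, or if a joint passes its speed limit or range.

### The arm

A 6-joint arm with a two-finger parallel gripper is mounted at the origin on a cart in front of the work surface, level with it; the furniture and walls round the work are solid. World frame = base frame: x ahead of the robot, y to its left, z up, the work surface at z = 0. Lengths are in m, angles in rad, forces in N, time in s.
With the tool pointing down it reaches from about 0.375 to 0.75 m from the base axis. Payload 9 kg.
Tool frame: the origin (TCP) lies between the finger pads; the fingertips stand 22 mm ahead of it and the grasp point (between the pads) lies 3 mm ahead of it (bot.finger_overhang is the distance from the TCP to the fingertips, in m); z points along the fingers, y is the direction in which the jaws open and shut (so a half turn about z gives the same grasp; the last joint's range is limited). The gripper opens to 85 mm and grips with 20 to 120 N. Pads are 22 mm wide; open, the fingers measure 114 mm over their backs; the gripper's body (76 mm by 85 mm) begins 54 mm behind the grasp point. The pads swing forward as they close: fully open they stand 13 mm farther back than shut.
Start: joints at [0.889, 0.104, 0.097, 1.564, 0, 1.353], TCP at [0.268, 0.537, 0.214] pointing down, gripper open.
Joint ranges: [-2.99, 2.99], [-0.84, 1.86], [-1.1, 1.16], [-1.84, 2.11], [-1.51, 1.56], [-3.14, 3.14]. Speed limits (rad/s): [2.22, 2.22, 2.57, 3.14, 3.14, 3.14].

### API

Orientations are given as a 3x3 rotation matrix whose columns are the frame's x, y, z axes.
In Python, from plant import monitor, camera, camera_params, bot, recognise, outline_of, spot_point gives the robot as it stands. The module is installed in compiled form; this text tells all that it offers.
- The arm moves only by the tool jog_arm, never from a script. Its argument "plan" is text: rows parted by semicolons, each of 7 numbers parted by spaces: the closure, from -1 (fully open) to 1 (shut), then the shift along the tool's x, y, z in units of 40 mm (1.0 is 40 mm), then the turn, a rotation vector about the tool's x, y, z in units of 5 degrees (1.0 is 5 degrees). In form: claw tx ty tz rx ry rz; .... A call has 1 to 12 rows; each row shifts and turns the commanded pose from where the row before left it, along the tool's axes as they then stand; what a row does not reach is not made up. A row lasts 1/12 s, in which the tool goes at most 41.7 mm and 7.16 degrees, less where a joint would pass 70% of its speed; a pose out of reach is approached as far as the arm can. A call is refused whole if a number of a shift passes 1 or a number of a turn 1, either way. A call with a gripper value outside its range is refused whole. The fingers move at their own pace and stop on an object; "force" is the grip in N (left out, the last holds). Time passes only in rows, so rows that do not move let the fingers close. It gives the time, the measured TCP pose, the force and the opening at its end, in the units of the state.
- monitor.read_state(): the state, without advancing time (a new reading comes with each control period).
- camera(name): name is "scene" or "top"; returns the picture (420x560x3 uint8, red, green, blue); there is no depth.
- camera_params(name): a dict with "intrinsics" (3x3 intrinsics, pixels), "cam_to_world" (4x4, takes a point from camera to world coordinates). Camera axes: x right, y down, z forward; pixel columns grow to the right and rows downward; lengths in m; the calibration is good to about 2 mm. A picture is of the moment at which its call begins. camera_params takes no time and is no camera call.
- bot.job_done(): hands the job in, once; it reports no verdict.
Trained networks look in the newest picture that a camera, given by its name, has taken for a name from the list of things; names that differ only in an ending like _2 or _b are one class to them, and where a whole thing is asked for, a point or a joint stands for the part that bears it (a point fixed in the world has none). Each returns a list of dicts, best first, with "confidence" (0 to 1); they miss things now and then, are a little off and sometimes report something else, mostly with a low value. They report only what shows in the picture. A call takes as long as a camera call. They do not tell look-alikes from the thing itself.
- recognise(camera, query): "extent" ([left, top, right, bottom] in pixels, round what is visible of it).
- outline_of(camera, query): "pixels" (420x560 bool, what is visible of it) and "extent" ([left, top, right, bottom] in pixels, round what is visible of it).
- spot_point(camera, query): "point" ([column, row] in pixels: a listed point, or the origin of a listed thing).
The state is a dict: "clock": time; "q": joint angles; "qd": joint speeds; "tau": joint torques, N m; "position": TCP position; "eef_rot": TCP orientation; "force": force on the tool from outside, world axes, zero at the start; "moment": the same for the moment, N m; "width": opening from 0.0 (shut) to 1.0 (fully open).
Only numpy, scipy, OpenCV 4.12 (cv2) and the standard library are available. Lean on these libraries where they do the work, as an engineer would, in place of code of your own. Each camera call takes 0.05 s, during which the arm holds its last target.

## Working session

There is one attempt and no reset: what is moved stays moved. The work goes in short steps, Python scripts to look and compute and a tool call to move; the robot and the scene stay as the last step left them, time stands still between calls to the robot, and variables do not carry over. Pictures are saved under pics/ and viewed, and the job is handed in when it is done.

Besides the shell and the picture viewer there is one more tool, called as name(argument=value, ...), one argument or row to a line, values as JSON. jog_arm: Moves the arm, as the interface text tells. Its arguments: {"type":"object","properties":{"plan":{"type":"string"},"force":{"type":"number"}},"required":["plan"]}

```bash
mkdir -p pics; ls
python3 - <<'E'
from plant import monitor, camera, camera_params, bot, recognise, outline_of, spot_point
import cv2,numpy as np
for n in("scene","top"):
    im=camera(n); cv2.imwrite(f"pics/{n}0.png",im[:,:,::-1])
    p=camera_params(n); print(n,np.round(p["intrinsics"],1).tolist(),np.round(p["cam_to_world"],3).tolist())
s=monitor.read_state(); print(s["clock"],s["position"],np.round(s["eef_rot"],3).tolist(),s["width"])
E
```

```text
pics
scene [[522.2, 0.0, 280.0], [0.0, 522.2, 210.6], [0.0, 0.0, 1.0]] [[0.445, -0.649, 0.617, -0.551], [-0.896, -0.315, 0.314, -0.446], [-0.009, -0.692, -0.722, 1.289], [0.0, 0.0, 0.0, 1.0]]
top [[504.3, 0.0, 278.5], [0.0, 504.3, 212.5], [0.0, 0.0, 1.0]] [[-0.02, -0.997, 0.072, 0.38], [-0.999, 0.021, 0.023, 0.057], [-0.025, -0.072, -0.997, 1.288], [0.0, 0.0, 0.0, 1.0]]
0.1 [0.26821829 0.5363908  0.2137441 ] [[-0.894, 0.447, -0.001], [0.447, 0.894, -0.001], [0.0, -0.001, -1.0]] 1.0009794007118107
```

View pics/scene0.png

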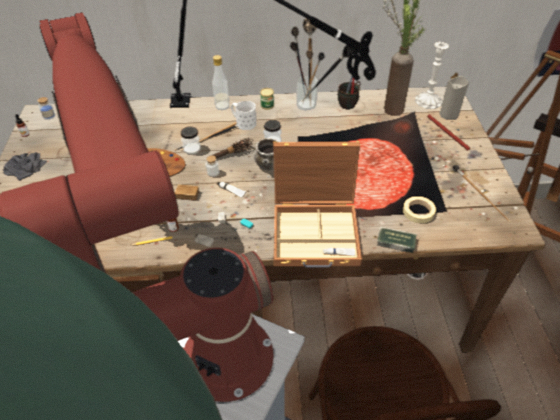

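View pics/top0.png

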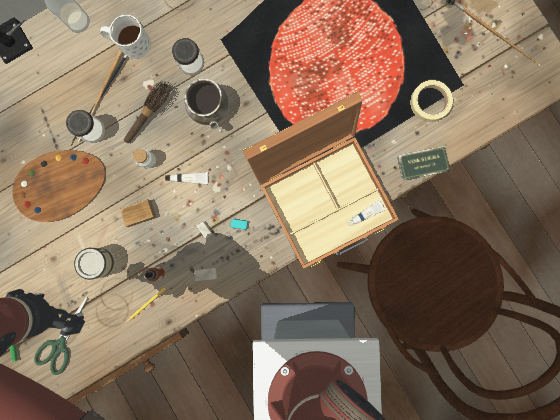

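```bash
cat > h.py <<'E'
from plant import monitor, camera, camera_params, bot, recognise, outline_of, spot_point
import cv2,numpy as np
def ray(n,px):
    p=camera_params(n);K=np.array(p["intrinsics"]);T=np.array(p["cam_to_world"])
    d=T[:3,:3]@np.linalg.solve(K,[px[0],px[1],1.]);return T[:3,3],d
def atz(n,px,z):
    o,d=ray(n,px);return o+d*(z-o[2])/d[2]
def proj(n,X):
    p=camera_params(n);K=np.array(p["intrinsics"]);T=np.linalg.inv(np.array(p["cam_to_world"]))
    c=T[:3,:3]@np.asarray(X,float)+T[:3,3];u=K@c;return u[:2]/u[2]
def rect(n,mask,z):
    c,_=cv2.findContours(mask.astype(np.uint8),cv2.RETR_EXTERNAL,cv2.CHAIN_APPROX_NONE)
    c=max(c,key=cv2.contourArea)[:,0,:]
    P=np.array([atz(n,q,z)[:2] for q in c],np.float32)*1000
    r=cv2.minAreaRect(P.astype(np.float32));return r
E
python3 - <<'E'
from h import *
im=camera("top"); 
c=im[100:310,60:260];cv2.imwrite("pics/c1.png",cv2.resize(c[:,:,::-1],None,fx=3.8,fy=2.85*1.0 if 0 else 2.8,interpolation=cv2.INTER_CUBIC))
camera("scene")
zz=dict(tin_center=.025,eraser_center=.012,block_center=.027,tube_center=.015,pigment_jar=.071,dropper_bottle=.1,packed_tube_center=.02)
for q,z in zz.items():
    for d in outline_of("top",q):
        r=rect("top",d["pixels"],z); print(q,round(d["confidence"],2),d["extent"],np.round(r[0]),np.round(r[1]),round(r[2],1))
for q,z in [("sketch_case",0),("tin_center",.0125),("eraser_center",.006),("block_center",.0135),("tube_center",.01),("pigment_jar",0),("dropper_bottle",0),("packed_tube_center",.015),("lid_front",.26)]:
  for n in("top","scene"):
    for d in spot_point(n,q): print(q,n,round(d["confidence"],2),np.round(d["point"],1),np.round(atz(n,d["point"],z),3))
E
```

```text
tin_center 0.55 [396.8, 147.9, 450.0, 181.3] [ 589. -279.] [ 66. 123.] 10.1
eraser_center 0.71 [197.8, 223.5, 209.6, 237.5] [433. 277.] [40. 21.] 33.0
eraser_center 0.52 [197.4, 264.5, 217.2, 279.1] [321. 275.] [28. 55.] 4.6
block_center 0.61 [121.2, 198.4, 154.6, 223.4] [479. 442.] [51. 80.] 18.5
tube_center 0.75 [167.5, 175.1, 209.1, 182.7] [567. 320.] [105.  23.] 88.7
pigment_jar 0.63 [147.3, 270.5, 165.9, 281.8] [327. 388.] [46. 31.] 89.0
pigment_jar 0.54 [133.3, 147.3, 154.6, 169.2] [610. 414.] [60. 46.] 62.2
dropper_bottle 0.54 [148.1, 267.1, 163.1, 279.9] [330. 380.] [40. 28.] 89.0
packed_tube_center 0.77 [352.8, 198.8, 384.2, 227.1] [ 465. -130.] [26. 99.] 25.4
sketch_case top 0.58 [327.7 203.3] [ 0.494 -0.039  0.   ]
sketch_case scene 0.97 [312.4 239.3] [ 0.481 -0.038  0.   ]
sketch_case scene 0.26 [186.4 194.7] [0.476 0.446 0.   ]
tin_center top 0.69 [422.6 161.9] [ 0.593 -0.281  0.012]
tin_center scene 0.89 [396.8 240.4] [ 0.585 -0.287  0.012]
eraser_center top 0.73 [204.8 273.4] [0.322 0.277 0.006]
eraser_center top 0.71 [241.3 224.2] [0.445 0.182 0.006]
eraser_center top
[... 340 characters left out ...]
r top 0.95 [185.4 178.2] [0.566 0.324 0.01 ]
tube_center scene 0.3 [312.  235.1] [ 0.489 -0.033  0.01 ]
pigment_jar top 0.56 [148.9 159.1] [0.62  0.421 0.   ]
pigment_jar scene 0.48 [213.2 171.3] [0.623 0.425 0.   ]
dropper_bottle top 0.59 [157.  274.1] [0.322 0.401 0.   ]
dropper_bottle scene 0.66 [173.6 230.7] [0.315 0.39  0.   ]
packed_tube_center top 0.61 [366.  212.3] [ 0.468 -0.134  0.015]
packed_tube_center scene 0.54 [337.  251.4] [ 0.457 -0.132  0.015]
packed_tube_center scene 0.49 [216.5 216.9] [0.419 0.286 0.015]
packed_tube_center scene 0.26 [229.3 186.7] [0.565 0.321 0.015]
lid_front top 0.61 [303.6 122.9] [0.639 0.025 0.26 ]
lid_front scene 0.9 [317.5 143.8] [0.637 0.024 0.26 ]
```

View pics/c1.png

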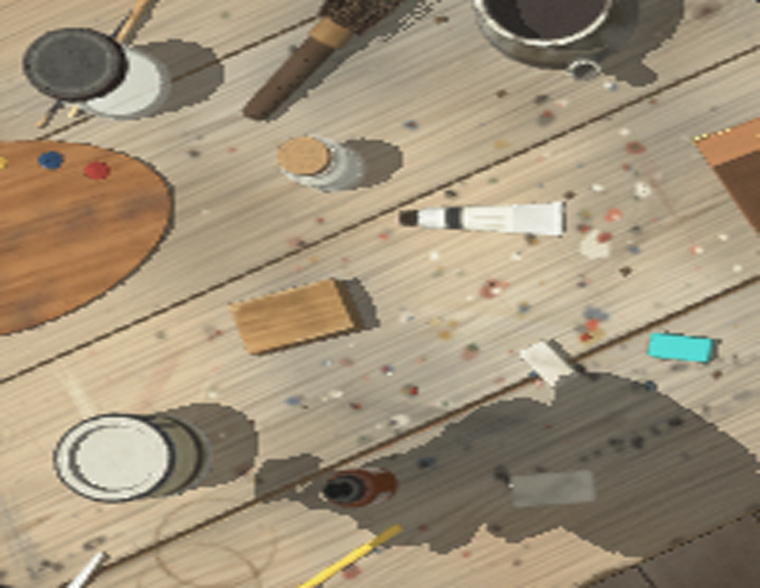

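Run:
```python
from h import *
a=cv2.imread("pics/top0.png")[85:275,235:465];cv2.imwrite("pics/c2.png",cv2.resize(a,None,fx=3.4,fy=3.1,interpolation=cv2.INTER_CUBIC))
a=cv2.imread("pics/scene0.png")[130:275,260:430];cv2.imwrite("pics/c3.png",cv2.resize(a,None,fx=4,fy=4,interpolation=cv2.INTER_CUBIC))
```

```text
(no output)
```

View pics/c2.png

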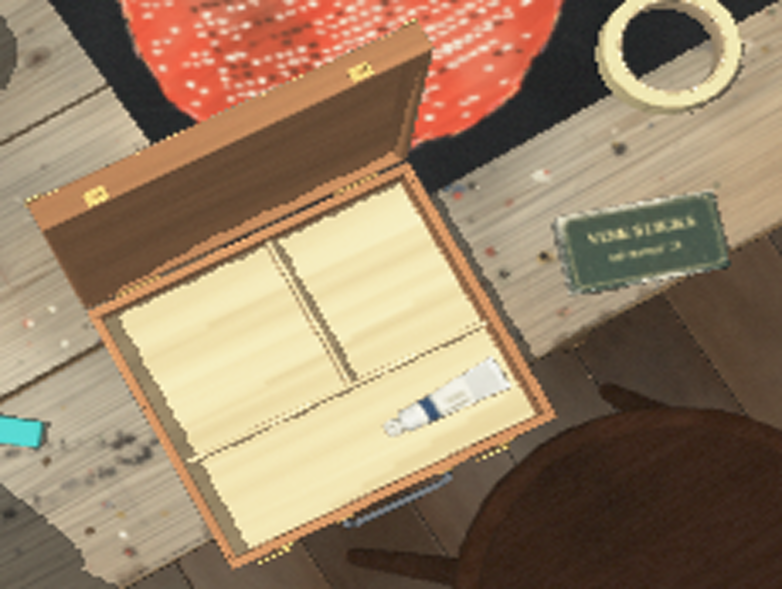

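View pics/c3.png

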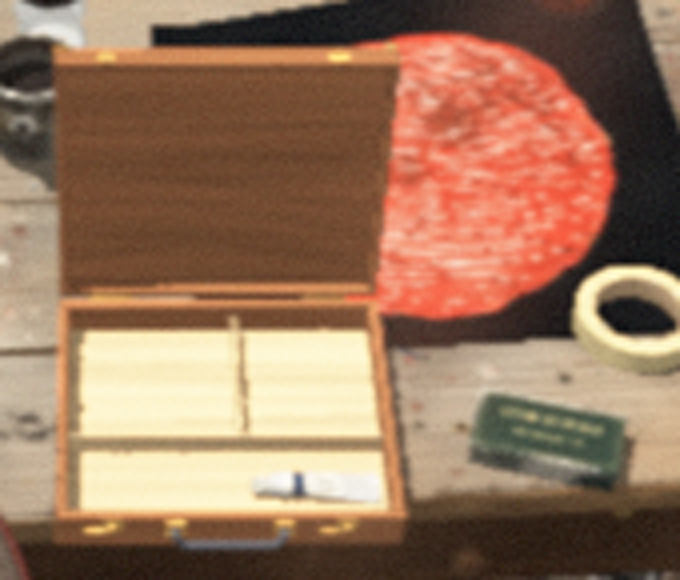

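```bash
cat > fit.py <<'E'
from h import *
from scipy.optimize import minimize, least_squares
def hullpts(n,x,y,yaw,dims,z0=0):
    c,s=np.cos(yaw),np.sin(yaw);w=dims
    return cv2.convexHull(np.array([proj(n,[x+c*a*w[0]/2-s*b*w[1]/2,y+s*a*w[0]/2+c*b*w[1]/2,z0+h*w[2]]) for a in(-1,1) for b in(-1,1) for h in(0,1)],np.float32))
def fitbox(masks,dims,p0,z0=0):
    S=8
    def cost(p):
        t=0
        for n,(m,ext) in masks.items():
            x0,y0=int(ext[0])-8,int(ext[1])-8;x1,y1=int(ext[2])+8,int(ext[3])+8
            mm=cv2.resize(m[y0:y1,x0:x1].astype(np.uint8),None,fx=S,fy=S,interpolation=cv2.INTER_NEAREST)
            c=np.zeros_like(mm);H=(hullpts(n,p[0]/1000,p[1]/1000,p[2]/30,dims,z0)-[x0-.5,y0-.5])*S
            cv2.fillPoly(c,[np.round(H).astype(np.int32)],1)
            t+=(c&mm).sum()/max((c|mm).sum(),1)
        return -t/len(masks)
    best=None
    for dy in(-.3,0,.3):
        r=minimize(cost,[p0[0]*1000,p0[1]*1000,(p0[2]+dy)*30],method="Nelder-Mead",options=dict(initial_simplex=None,xatol=.1,fatol=1e-4))
        if best is None or r.fun<best.fun:best=r
    return best.x[0]/1000,best.x[1]/1000,best.x[2]/30,-best.fun
E
python3 - <<'E'
from fit import *
t=np.array([[93,316],[412,166],[553,413],[235,566]])/[3.4,3.1]+[235,85]
s=np.array([[62,302],[380,302],[405,515],[60,515]])/4+[260,130]
loc=np.array([[117,134],[117,-134],[-117,-134],[-117,134]])/1000
def res(p,ns):
    o=[]
    c,sn=np.cos(p[2]),np.sin(p[2])
    for n,P in ns:
        for l,q in zip(loc,P):
            o.append(proj(n,[p[0]+c*l[0]-sn*l[1],p[1]+sn*l[0]+c*l[1],.034])-q)
    return np.concatenate(o)
for ns in([("top",t)],[("scene",s)],[("top",t),("scene",s)]):
    r=least_squares(res,[.49,-.04,.4],args=(ns,));print(np.round(r.x,4),np.round(r.fun,1))
camera("top");camera("scene")
for q,d,p in [("tin_center",(.066,.118,.025),(.589,-.282,.17)),("block_center",(.048,.076,.027),(.475,.44,.32)),("tube_center",(.031,.109,.020),(.566,.322,0)),("eraser_center",(.022,.042,.012),(.432,.28,-.98))]:
    ms={}
    for n in("top","scene"):
        u=proj(n,[p[0],p[1],.01])
        L=[o for o in outline_of(n,q) if abs(np.mean(np.array(o["extent"])[[0,2]])-u[0])<12 and abs(np.mean(np.array(o["extent"])[[1,3]])-u[1])<12]
        if L: ms[n]=(L[0]["pixels"],L[0]["extent"])
    for n in ms: print(q,n,np.round(fitbox({n:ms[n]},d,p),3))
    if len(ms)>1: print(q,"both",np.round(fitbox(ms,d,p),3))
E
```

```text
[ 0.4934 -0.0424  0.4562] [-1.6 -1.3 -0.5 -1.7  2.3  1.2 -0.2  1.6]
[ 0.4932 -0.046   0.4527] [-0.2 -0.8  0.1 -0.8  0.8  0.7 -0.8  0.6]
[ 0.4935 -0.0437  0.4551] [-1.1 -1.4  0.  -1.8  2.8  1.2  0.2  1.5 -0.8 -1.  -0.6 -1.2  0.2  0.3
 -1.3  0.3]
tin_center top [ 0.591 -0.282  0.176  0.934]Traceback (most recent call last):
  File "<stdin>", line 21, in <module>
  File "fit.py", line 19, in fitbox
    r=minimize(cost,[p0[0]*1000,p0[1]*1000,(p0[2]+dy)*30],method="Nelder-Mead",options=dict(initial_simplex=None,xatol=.1,fatol=1e-4))
    res = _minimize_neldermead(fun, x0, args, callback, bounds=bounds,
                               **options)
    fxcc = func(xcc)
    fx = function(np.copy(x), *(wrapper_args + args))
  File "fit.py", line 13, in cost
    c=np.zeros_like(mm);H=(hullpts(n,p[0]/1000,p[1]/1000,p[2]/30,dims,z0)-[x0-.5,y0-.5])*S
                           ~~~~~~~^^^^^^^^^^^^^^^^^^^^^^^^^^^^^^^^^^^^^^^
  File "fit.py", line 5, in hullpts
    return cv2.convexHull(np.array([proj(n,[x+c*a*w[0]/2-s*b*w[1]/2,y+s*a*w[0]/2+c*b*w[1]/2,z0+h*w[2]]) for a in(-1,1) for b in(-1,1) for h in(0,1)],np.float32))
                                    ~~~~^^^^^^^^^^^^^^^^^^^^^^^^^^^^^^^^^^^^^^^^^^^^^^^^^^^^^^^^^^^^^^^
  File "h.py", line 9, in proj
    p=camera_params(n);K=np.array(p["intrinsics"]);T=np.linalg.inv(np.array(p["cam_to_world"]))
ValueError: time passes only in moves, steps and waits
```

```bash
cat > cache.py <<'E'
from plant import camera_params
import pickle,numpy as np
pickle.dump({n:{k:np.array(v) for k,v in camera_params(n).items() if k in("intrinsics","cam_to_world")} for n in("top","scene")},open("cp.pkl","wb"))
E
python3 cache.py
sed -i 's/^from plant.*/from plant import monitor, camera, bot, recognise, outline_of, spot_point\nimport pickle\nCP=pickle.load(open("cp.pkl","rb"))\ncamera_params=lambda n:CP[n]/' h.py
python3 - <<'E'
from fit import *
im=camera("top");camera("scene")
for q,d,p in [("tin_center",(.066,.118,.025),(.589,-.282,.17)),("block_center",(.048,.076,.027),(.475,.44,.32)),("tube_center",(.031,.109,.020),(.566,.322,0)),("eraser_center",(.022,.042,.012),(.432,.28,-.98))]:
    ms={}
    for n in("top","scene"):
        u=proj(n,[p[0],p[1],.01])
        L=[o for o in outline_of(n,q) if abs(np.mean(np.array(o["extent"])[[0,2]])-u[0])<12 and abs(np.mean(np.array(o["extent"])[[1,3]])-u[1])<12]
        if L: ms[n]=(L[0]["pixels"],L[0]["extent"])
    for n in ms: print(q,n,np.round(fitbox({n:ms[n]},d,p),3))
    if len(ms)>1: print(q,"both",np.round(fitbox(ms,d,p),3))
x,y,w=.4935,-.0437,.455
c,s=np.cos(w),np.sin(w)
W=lambda X,Y,Z:[x+c*X-s*Y,y+s*X+c*Y,Z]
for n,box in(("top",(255,130,150,150)),("scene",(260,180,120,100))):
    im=camera(n)[:,:,::-1].copy()
    a=cv2.resize(im[box[1]:box[1]+box[3],box[0]:box[0]+box[2]],None,fx=4,fy=4,interpolation=cv2.INTER_CUBIC)
    def poly(R,z,col):
        P=np.array([proj(n,W(X/1000,Y/1000,z)) for X,Y in((R[0],R[2]),(R[0],R[3]),(R[1],R[3]),(R[1],R[2]))])
        cv2.polylines(a,[np.round((P-box[:2]+.5)*4).astype(np.int32)],True,col,1)
    poly((-117,117,-134,134),.034,(255,0,255))
    for R in((-109,-27,-126,126),(-23,109,-11,126),(-23,109,-126,-15)): poly(R,.005,(255,0,0)); 
    poly((-25,109,-13,-13),.029,(0,0,255));poly((-25,-25,-126,126),.029,(0,0,255))
    cv2.imwrite(f"pics/ov_{n}.png",a)
print(monitor.read_state()["clock"])
E
```

```text
tin_center top [ 0.591 -0.281  0.158  0.919]
tin_center scene [ 0.59  -0.282  0.185  0.904]
tin_center both [ 0.591 -0.281  0.164  0.911]
block_center top [0.479 0.445 0.306 0.936]
block_center scene [0.476 0.445 0.297 0.93 ]
block_center both [0.478 0.446 0.321 0.919]
tube_center top [ 0.57   0.322 -0.146  0.701]
tube_center scene [ 0.564  0.317 -0.28   0.627]
tube_center both [ 0.57   0.317 -0.144  0.658]
eraser_center top [ 0.433  0.278 -0.927  0.909]
2.25
```

View pics/ov_top.png

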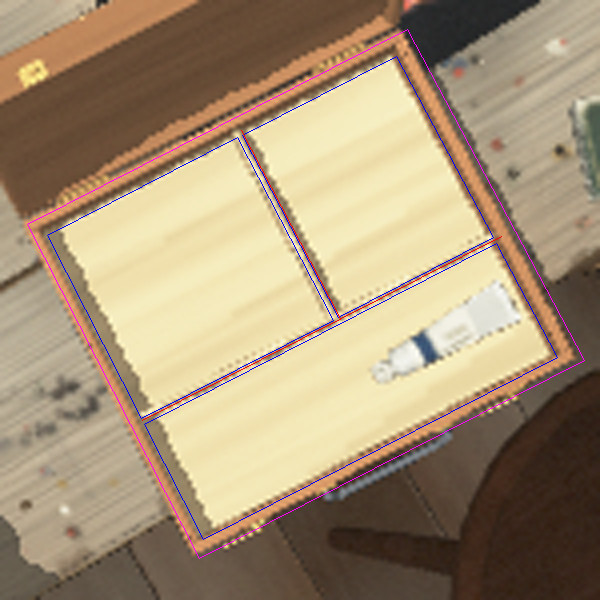

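View pics/ov_scene.png

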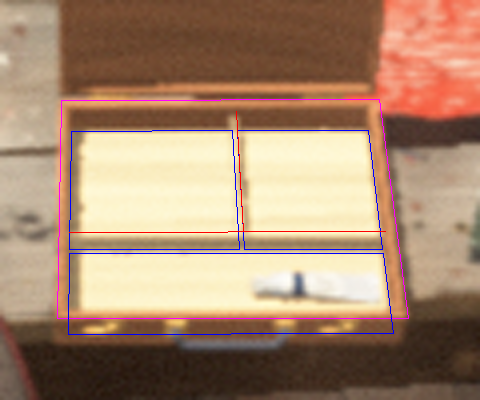

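```bash
cat > go.py <<'E'
import sys
from h import *
CASE=(.4935,-.0437,.455)
def W(X,Y): 
    c,s=np.cos(CASE[2]),np.sin(CASE[2]);return CASE[0]+c*X-s*Y,CASE[1]+s*X+c*Y
def plan(x,y,z,jaw=None):
    s=monitor.read_state();R=np.array(s["eef_rot"]);p=np.array(s["position"])
    d=R.T@(np.array([x,y,z])-p)/.04
    yaw=np.arctan2(R[1,1],R[0,1])
    o="t=%.2f pos %s jawyaw %.3f tilt %.3f width %.2f F %s\n tool shift units %s (norm %.2f)"%(s["clock"],np.round(p,4),yaw,np.arccos(-R[2,2]),s["width"],np.round(s["force"],1),np.round(d,2),np.linalg.norm(d))
    if jaw is not None:
        t=(jaw-yaw+np.pi)%(2*np.pi)-np.pi
        o+=" rz units %.2f (alt %.2f) q6 %.2f"%(-np.degrees(t)/5,-np.degrees((t-np.sign(t)*np.pi))/5,s["q"][5])
    print(o)
E
python3 - <<'E'
from go import *
print(bot.finger_overhang,[a for a in dir(bot) if a[0]!='_'])
plan(.478,.445,.12,.315)
print(W(.03,-.07),W(.035,.0575),W(-.068,.055))
E
```

```text
0.022 ['IKError', 'finger_overhang', 'job_done']
t=2.25 pos [0.2684 0.5366 0.2144] jawyaw 1.107 tilt 0.000 width 1.00 F [-0.9  0.6 -0.1]
 tool shift units [-5.71  0.29  2.36] (norm 6.19) rz units 9.08 (alt -26.92) q6 1.35
(np.float64(0.5512101928117665), np.float64(-0.0933944025583237)) (np.float64(0.49967005294241307), np.float64(0.02333119010347213)) (np.float64(0.40824782282453587), np.float64(-0.02417908078897716))
```

jog_arm(
  plan="-1 -0.82 0.04 0.34 0 0 0;-1 -0.82 0.04 0.34 0 0 0;-1 -0.82 0.04 0.34 0 0 0;-1 -0.82 0.04 0.34 0 0 0;-1 -0.82 0.04 0.34 0 0 0;-1 -0.82 0.04 0.34 0 0 0;-1 -0.8 0.04 0.34 0 0 0;-1 0 0 0 0 0 1;-1 0 0 0 0 0 1;-1 0 0 0 0 0 1;-1 0 0 0 0 0 1;-1 0 0 0 0 0 1",
)

```text
clock: 3.25
position: [0.4781, 0.4442, 0.1191]
eef_rot: [[-0.618, 0.786, -0.0], [0.786, 0.618, -0.0], [0.0, -0.0, -1.0]]
force: [-0.5, -0.6, -0.2]
width: 1.003
```

jog_arm(
  plan="-1 0 0 0 0 0 1;-1 0 0 0 0 0 1;-1 0 0 0 0 0 1;-1 0 0 0 0 0 1;-1 0 0 0 0 0 0;-1 0 0 0 0 0 0",
)

```text
clock: 3.75
position: [0.4781, 0.4443, 0.1192]
eef_rot: [[-0.319, 0.948, 0.0], [0.948, 0.319, 0.0], [0.0, 0.0, -1.0]]
force: [0.1, -0.7, -0.4]
width: 0.997
```

Run:
```python
from go import *
plan(.478,.445,.02,.315)
im=camera("top");cv2.imwrite("pics/t1.png",cv2.resize(im[150:270,80:220,::-1],None,fx=5,fy=5,interpolation=cv2.INTER_CUBIC))
```

```text
t=3.75 pos [0.4781 0.4443 0.1192] jawyaw 0.324 tilt 0.000 width 1.00 F [ 0.1 -0.7 -0.4]
 tool shift units [0.02 0.   2.48] (norm 2.48) rz units 0.11 (alt -35.89) q6 1.80
```

View pics/t1.png

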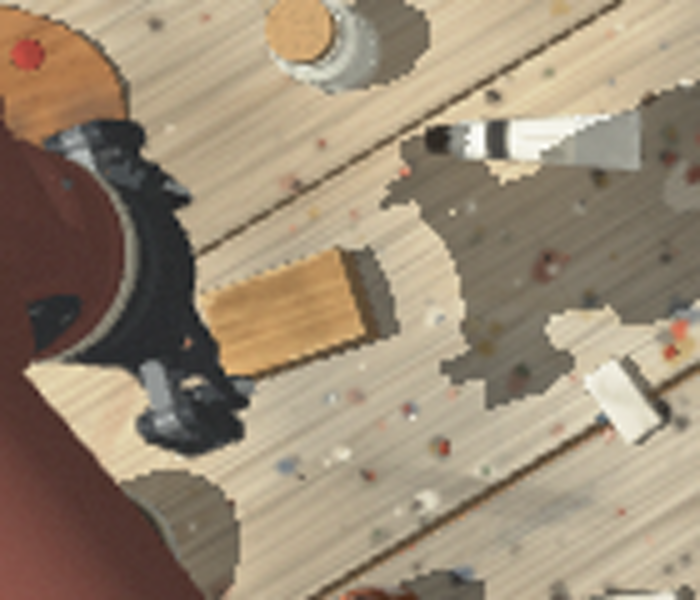

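jog_arm(
  plan="-1 0 0 0.8 0 0 0.1;-1 0 0 0.8 0 0 0;-1 0 0 0.7 0 0 0;-1 0 0 0 0 0 0;1 0 0 0 0 0 0;1 0 0 0 0 0 0;1 0 0 0 0 0 0;1 0 0 0 0 0 0;1 0 0 0 0 0 0;1 0 0 0 0 0 0;1 0 0 0 0 0 0;1 0 0 0 0 0 0",
  force=40,
)

```text
clock: 4.8
position: [0.4781, 0.4444, 0.0275]
eef_rot: [[-0.308, 0.951, 0.0], [0.951, 0.308, 0.0], [0.0, 0.0, -1.0]]
force: [0.0, 0.2, -0.4]
width: -0.001
```

Run:
```python
from go import *
plan(.478,.445,.2,.315)
```

```text
t=4.80 pos [0.4781 0.4444 0.0275] jawyaw 0.313 tilt 0.000 width -0.00 F [ 0.   0.2 -0.4]
 tool shift units [ 0.02  0.   -4.31] (norm 4.31) rz units -0.02 (alt 35.98) q6 1.81
```

Run:
```python
from go import *
im=camera("top");a=cv2.resize(im[150:250,70:220,::-1],None,fx=5,fy=5,interpolation=cv2.INTER_CUBIC)
im=camera("scene");b=cv2.resize(im[150:260,120:270,::-1],None,fx=5,fy=5,interpolation=cv2.INTER_CUBIC)
cv2.imwrite("pics/t2.png",a);cv2.imwrite("pics/s2.png",b)
```

```text
(no output)
```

View pics/t2.png

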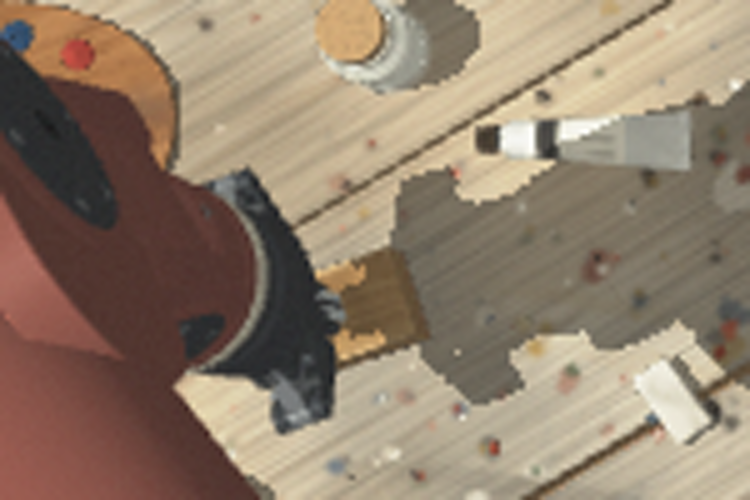

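View pics/s2.png

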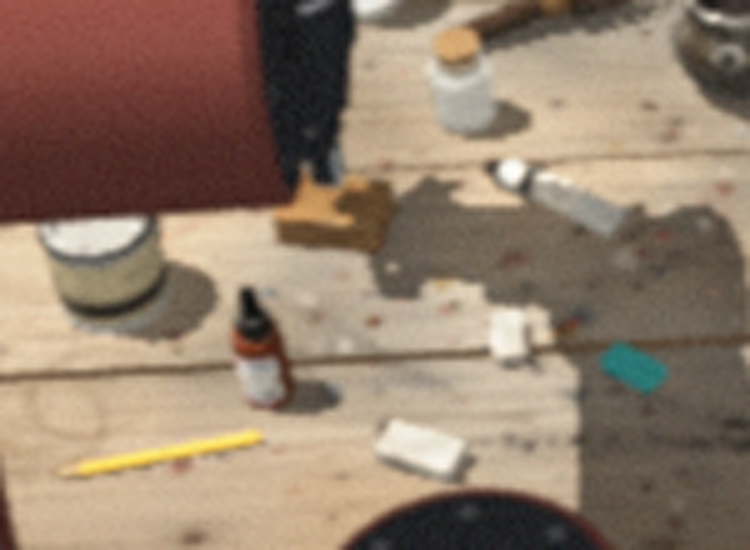

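jog_arm(
  plan="1 0 0 -0.5 0 0 0;1 0 0 -0.5 0 0 0;1 0 0 -0.5 0 0 0;1 0 0 -0.5 0 0 0;1 0 0 0 0 0 0",
)

```text
clock: 5.32
position: [0.48, 0.4456, 0.1122]
eef_rot: [[-0.308, 0.951, 0.005], [0.951, 0.308, 0.003], [0.002, 0.006, -1.0]]
force: [-0.4, 0.5, 0.6]
width: 0.003
```

Run:
```python
from go import *
print(proj("top",[.478,.4444,.027]),proj("scene",[.478,.4444,.027]))
im=camera("top");a=cv2.resize(im[150:250,70:220,::-1],None,fx=5,fy=5,interpolation=cv2.INTER_CUBIC)
im=camera("scene");b=cv2.resize(im[150:260,120:270,::-1],None,fx=5,fy=5,interpolation=cv2.INTER_CUBIC)
cv2.imwrite("pics/t3.png",a);cv2.imwrite("pics/s3.png",b);plan(.478,.445,.2,.315)
```

```text
[136.75850053 212.98904308] [185.99577216 189.01163073]
t=5.42 pos [0.4786 0.4447 0.1081] jawyaw 0.313 tilt 0.002 width 0.00 F [ 0.5 -0.1 -1. ]
 tool shift units [ 0.01 -0.01 -2.3 ] (norm 2.30) rz units -0.02 (alt 35.98) q6 1.81
```

View pics/t3.png

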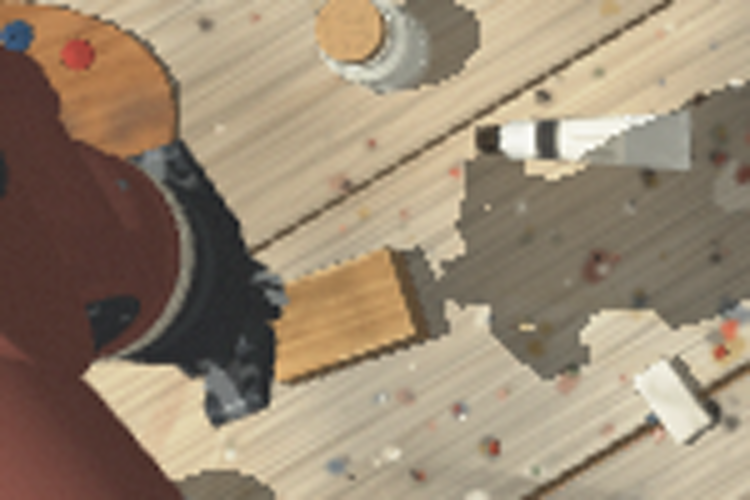

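View pics/s3.png

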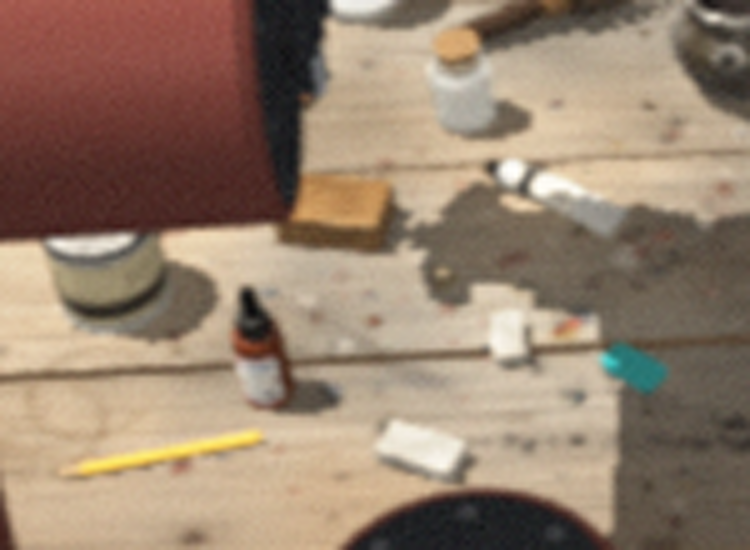

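jog_arm(
  plan="-1 0 0 0 0 0 0;-1 0 0 0 0 0 0;-1 0 0 0 0 0 0;-1 0 0 0 0 0 0;-1 0 0 0 0 0 0;-1 0 0 0.7 0 0 0;-1 0 0 0.7 0 0 0;-1 0 0 0.6 0 0 0;-1 0 0 0 0 0 0;-1 0 0 0 0 0 0",
)

```text
clock: 6.25
position: [0.4769, 0.4436, 0.0261]
eef_rot: [[-0.308, 0.951, -0.003], [0.951, 0.308, -0.002], [-0.001, -0.003, -1.0]]
force: [-0.1, 0.1, 0.9]
width: 1.003
```

Run:
```python
from go import *
im=camera("top");a=cv2.resize(im[150:250,70:220,::-1],None,fx=5,fy=5,interpolation=cv2.INTER_CUBIC)
im=camera("scene");b=cv2.resize(im[150:260,120:270,::-1],None,fx=5,fy=5,interpolation=cv2.INTER_CUBIC)
cv2.imwrite("pics/t4.png",a);cv2.imwrite("pics/s4.png",b);plan(.478,.445,.2,.315)
```

```text
t=6.35 pos [0.4789 0.4449 0.0292] jawyaw 0.313 tilt 0.002 width 1.00 F [0.7 0.5 0.2]
 tool shift units [ 0.01 -0.01 -4.27] (norm 4.27) rz units -0.02 (alt 35.98) q6 1.81
```

View pics/t4.png

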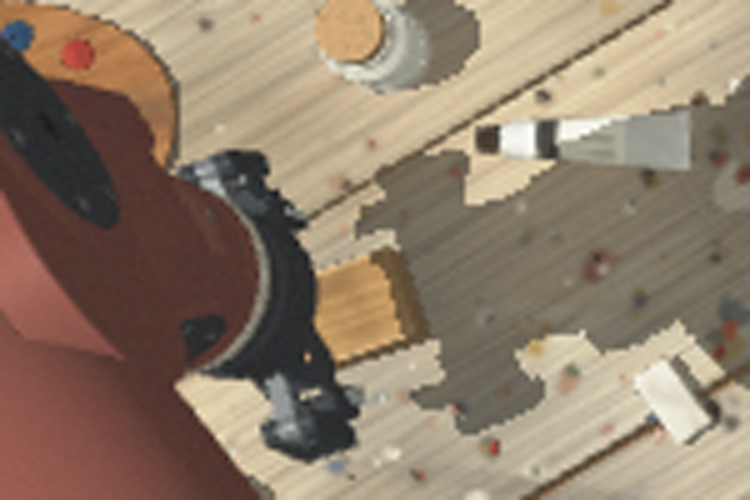

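View pics/s4.png

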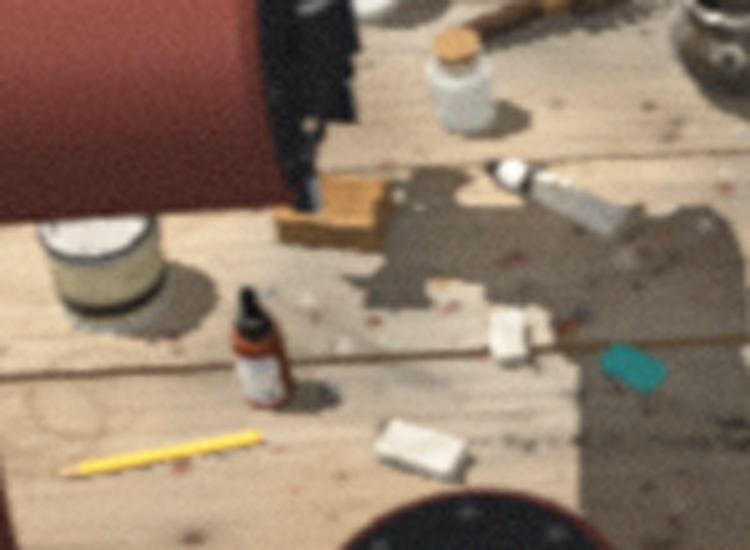

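Run:
```python
from go import *
for z in(.0,.01,.02,.03,.04,.05,.06,.08):
    print(z,*[np.round(proj(n,[*p,z]),1) for n in("scene","top") for p in((.4765-.0403-.005,.4443-.013-.001),(.4785+.0403+.005,.445+.014))])
```

```text
0.0 [183.  204.3] [190.7 185.3] [145.4 231.8] [134.4 196.2]
0.01 [182.6 202.2] [190.3 183.2] [144.3 231.6] [133.1 195.8]
0.02 [182.2 200.2] [190.  181.2] [143.1 231.5] [131.9 195.4]
0.03 [181.7 198.1] [189.6 179.1] [142.  231.4] [130.7 194.9]
0.04 [181.3 196.1] [189.2 177. ] [140.8 231.2] [129.4 194.5]
0.05 [180.9 194. ] [188.8 175. ] [139.6 231.1] [128.1 194.1]
0.06 [180.5 191.9] [188.5 172.8] [138.3 230.9] [126.8 193.7]
0.08 [179.6 187.6] [187.7 168.6] [135.8 230.7] [124.1 192.8]
```

jog_arm(
  plan="-1 0 0 0.12 0 0 0;-1 0 0 0.12 0 0 0;-1 0 0 0 0 0 0",
)

```text
clock: 6.6
position: [0.4781, 0.4444, 0.0175]
eef_rot: [[-0.308, 0.951, 0.0], [0.951, 0.308, 0.0], [0.0, 0.0, -1.0]]
force: [-0.6, -0.2, 0.2]
width: 0.999
```

Run:
```python
from go import *
im=camera("scene");b=cv2.resize(im[150:260,120:270,::-1],None,fx=5,fy=5,interpolation=cv2.INTER_CUBIC)
cv2.imwrite("pics/s5.png",b);plan(.478,.445,.2,.315)
```

```text
t=6.65 pos [0.478  0.4443 0.0176] jawyaw 0.313 tilt 0.000 width 1.00 F [-1.3 -0.3 -1.2]
 tool shift units [ 0.02  0.01 -4.56] (norm 4.56) rz units -0.02 (alt 35.98) q6 1.81
```

View pics/s5.png

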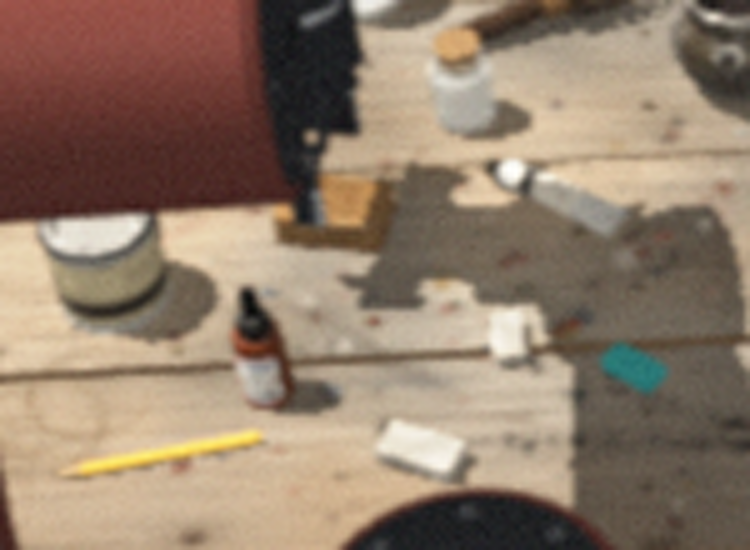

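jog_arm(
  plan="-1 0 0 0.2 0 0 0;-1 0 0 0.2 0 0 0;-1 0 0 0.2 0 0 0;-1 0 0 0 0 0 0",
)

```text
clock: 6.98
position: [0.4766, 0.4434, -0.0091]
eef_rot: [[-0.308, 0.951, -0.003], [0.951, 0.308, -0.002], [-0.001, -0.003, -1.0]]
force: [-0.3, -0.6, 0.1]
width: 1.001
```

Run:
```python
from go import *
im=camera("scene");b=cv2.resize(im[150:260,120:270,::-1],None,fx=5,fy=5,interpolation=cv2.INTER_CUBIC)
im=camera("top");a=cv2.resize(im[150:250,70:220,::-1],None,fx=5,fy=5,interpolation=cv2.INTER_CUBIC)
cv2.imwrite("pics/s6.png",np.vstack([b[:,:],a])[:1050]) 
cv2.imwrite("pics/s6.png",b);cv2.imwrite("pics/t6.png",a)
plan(.478,.445,.2,.315)
```

```text
t=7.08 pos [ 0.4775  0.4439 -0.0073] jawyaw 0.313 tilt 0.001 width 0.99 F [ 0.3 -0.2  0.6]
 tool shift units [ 0.02  0.01 -5.18] (norm 5.18) rz units -0.02 (alt 35.98) q6 1.81
```

View pics/s6.png

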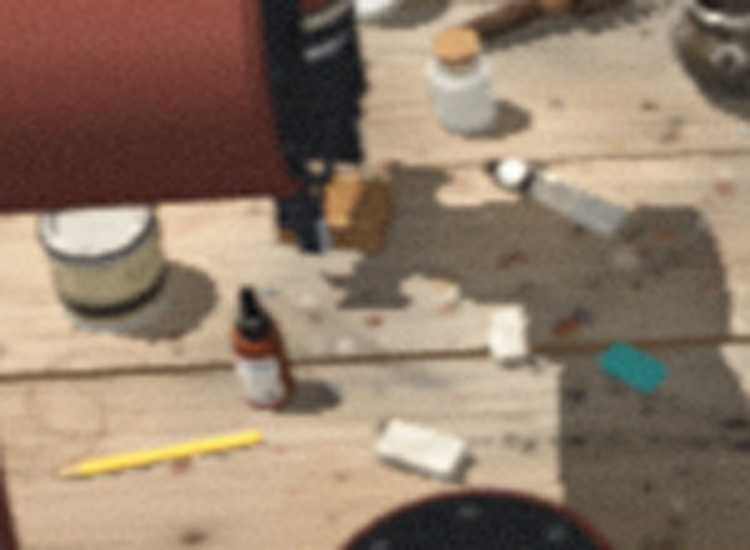

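View pics/t6.png

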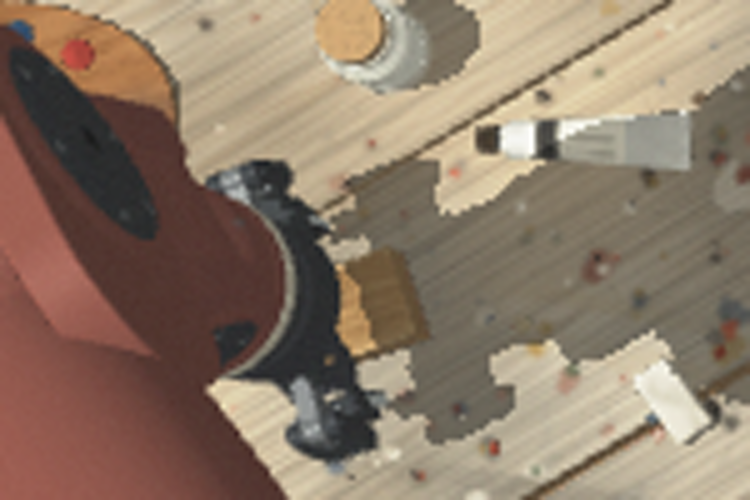

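jog_arm(
  plan="-1 0 0 0.18 0 0 0;-1 0 0 0 0 0 0;1 0 0 0 0 0 0;1 0 0 0 0 0 0;1 0 0 0 0 0 0;1 0 0 0 0 0 0;1 0 0 0 0 0 0;1 0 0 0 0 0 0;1 0 0 0 0 0 0;1 0 0 0 0 0 0",
  force=40,
)

```text
clock: 7.92
position: [0.4785, 0.4446, -0.013]
eef_rot: [[-0.308, 0.951, 0.001], [0.951, 0.308, 0.001], [0.0, 0.001, -1.0]]
force: [-0.7, 0.5, 5.5]
width: 0.556
```

jog_arm(
  plan="1 0 0 -0.3 0 0 0;1 0 0 -0.5 0 0 0;1 0 0 -0.7 0 0 0;1 0 0 -0.7 0 0 0;1 0 0 -0.7 0 0 0;1 0 0 -0.5 0 0 0;1 0 0 0 0 0 0;1 0 0 0 0 0 0",
)

```text
clock: 8.58
position: [0.4787, 0.4447, 0.1241]
eef_rot: [[-0.308, 0.951, 0.002], [0.951, 0.308, 0.001], [0.001, 0.002, -1.0]]
force: [1.2, -0.6, -0.9]
width: 0.554
```

Run:
```python
from go import *
plan(*W(-.02,.2),.12,.455)
im=camera("scene");b=cv2.resize(im[120:260,120:270,::-1],None,fx=4,fy=4,interpolation=cv2.INTER_CUBIC)
cv2.imwrite("pics/s7.png",b)
```

```text
t=8.58 pos [0.4787 0.4447 0.1241] jawyaw 0.313 tilt 0.002 width 0.55 F [ 1.2 -0.6 -0.9]
 tool shift units [-6.85 -4.61  0.09] (norm 8.26) rz units -1.63 (alt 34.37) q6 1.81
```

View pics/s7.png

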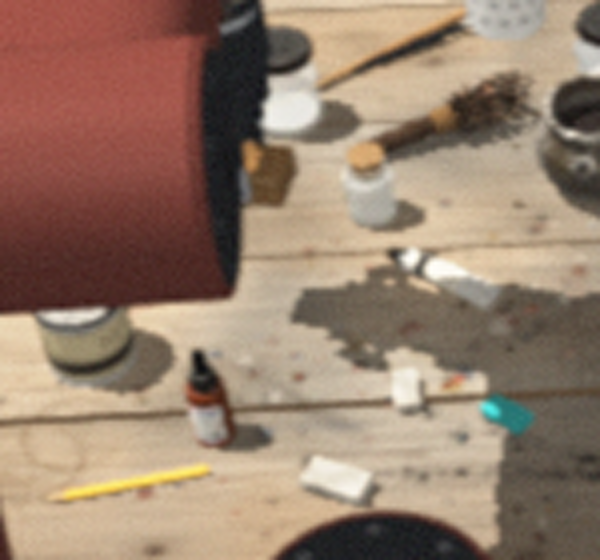

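jog_arm(
  plan="1 -0.76 -0.51 0 0 0 0;1 -0.76 -0.51 0 0 0 0;1 -0.76 -0.51 0 0 0 0;1 -0.76 -0.51 0 0 0 0;1 -0.76 -0.51 0 0 0 0;1 -0.76 -0.51 0 0 0 0;1 -0.76 -0.51 0 0 0 0;1 -0.76 -0.51 0 0 0 0;1 -0.77 -0.53 0 0 0 0;1 0 0 0 0 0 -1;1 0 0 0 0 0 -0.63;1 0 0 0 0 0 0",
)

```text
clock: 9.63
position: [0.3861, 0.1262, 0.1211]
eef_rot: [[-0.44, 0.898, -0.002], [0.898, 0.44, 0.0], [0.001, -0.002, -1.0]]
force: [0.3, -0.2, -0.6]
width: 0.556
```

Run:
```python
from go import *
plan(*W(.03,-.07),.06,.455)
```

```text
t=9.63 pos [0.3861 0.1262 0.1211] jawyaw 0.456 tilt 0.002 width 0.56 F [ 0.3 -0.2 -0.6]
 tool shift units [-6.75  1.29  1.52] (norm 7.04) rz units 0.01 (alt -35.99) q6 1.11
```

jog_arm(
  plan="1 -0.8 0.16 0 0 0 0;1 -0.9 0.18 0 0 0 0;1 -0.9 0.17 0 0 0 0;1 -0.9 0.17 0 0 0 0;1 -0.9 0.17 0 0 0 0;1 -0.9 0.17 0 0 0 0;1 -0.9 0.17 0 0 0 0;1 -0.54 0.1 0.3 0 0 0;1 0 0 0.6 0 0 0;1 0 0 0 0 0 0;1 0 0 0 0 0 0",
)

```text
clock: 10.55
position: [0.5499, -0.0914, 0.0841]
eef_rot: [[-0.439, 0.899, -0.005], [0.899, 0.439, 0.002], [0.004, -0.003, -1.0]]
force: [1.1, 0.8, 0.5]
width: 0.553
```

Run:
```python
from go import *
plan(*W(.03,-.07),-.006,.455)
im=camera("scene");b=cv2.resize(im[130:280,250:430,::-1],None,fx=4,fy=4,interpolation=cv2.INTER_CUBIC)
im=camera("top");a=cv2.resize(im[90:280,230:430,::-1],None,fx=3.1,fy=3.1,interpolation=cv2.INTER_CUBIC)
cv2.imwrite("pics/s8.png",b);cv2.imwrite("pics/t8.png",a)
```

```text
t=10.55 pos [ 0.5499 -0.0914  0.0841] jawyaw 0.454 tilt 0.005 width 0.55 F [1.1 0.8 0.5]
 tool shift units [-0.07  0.02  2.25] (norm 2.25) rz units -0.01 (alt 35.99) q6 0.72
```

View pics/s8.png

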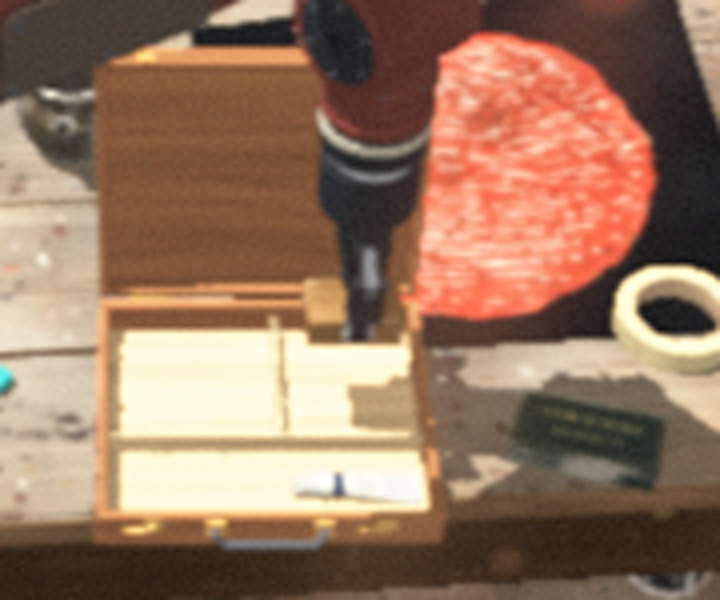

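View pics/t8.png

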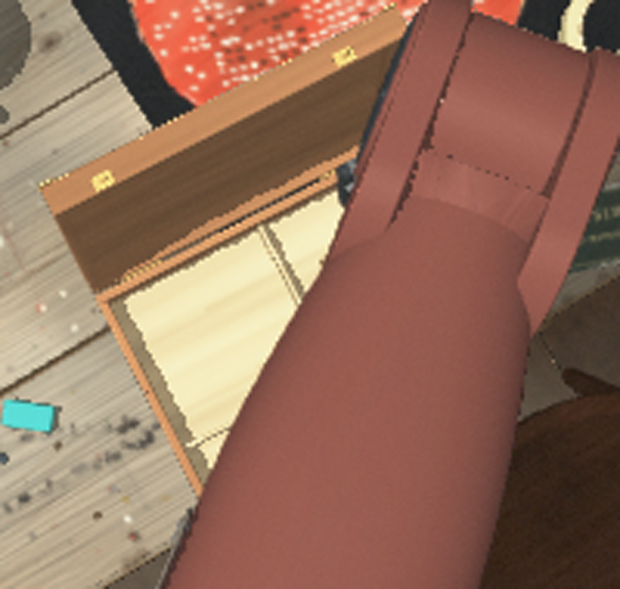

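Run:
```python
from go import *
for z in(.085,.097,.11):
  for Y in(-.038,0,.038):
    c,s=np.cos(.455),np.sin(.455); p=[.55-.024*c-s*Y,-.0914-.024*s+c*Y,z]; print(z,Y,np.round(proj("scene",p),1))
```

```text
0.085 -0.038 [350.1 218.2]
0.085 0 [338.  218.2]
0.085 0.038 [326.  218.2]
0.097 -0.038 [350.5 215.6]
0.097 0 [338.3 215.6]
0.097 0.038 [326.2 215.6]
0.11 -0.038 [350.8 212.7]
0.11 0 [338.6 212.7]
0.11 0.038 [326.4 212.8]
```

jog_arm(
  plan="1 -0.05 0 0.5 0 0 0;1 0 0 0.5 0 0 0;1 0 0 0.5 0 0 0;1 0 0 0.4 0 0 0;1 0 0 0.25 0 0 0;1 0 0 0.1 0 0 0;1 0 0 0 0 0 0;-0.4 0 0 0 0 0 0;-0.4 0 0 0 0 0 0;-0.4 0 0 0 0 0 0;-0.4 0 0 0 0 0 0",
)

```text
clock: 11.57
position: [0.5534, -0.0947, -0.0026]
eef_rot: [[-0.44, 0.898, 0.001], [0.898, 0.44, -0.001], [-0.001, 0.001, -1.0]]
force: [-0.7, 0.2, 0.2]
width: 0.699
```

jog_arm(
  plan="-0.4 0 0 -0.4 0 0 0;-0.4 0 0 -0.6 0 0 0;-0.4 0 0 -0.8 0 0 0;-0.4 0 0 -0.8 0 0 0;-0.4 0 0 -0.8 0 0 0;-1 0 0 0 0 0 0;-1 0 0 0 0 0 0",
)

```text
clock: 12.15
position: [0.5543, -0.0951, 0.1351]
eef_rot: [[-0.44, 0.898, 0.004], [0.898, 0.44, -0.002], [-0.004, 0.003, -1.0]]
force: [-0.4, -0.6, -0.3]
width: 0.955
```

Run:
```python
from go import *
plan(.591,-.281,.1,.165)
im=camera("scene");b=cv2.resize(im[130:280,250:430,::-1],None,fx=4,fy=4,interpolation=cv2.INTER_CUBIC)
cv2.imwrite("pics/s9.png",b)
```

```text
t=12.15 pos [ 0.5543 -0.0951  0.1351] jawyaw 0.455 tilt 0.005 width 0.95 F [-0.4 -0.6 -0.3]
 tool shift units [-4.57 -1.22  0.89] (norm 4.82) rz units 3.32 (alt -32.68) q6 0.71
```

View pics/s9.png

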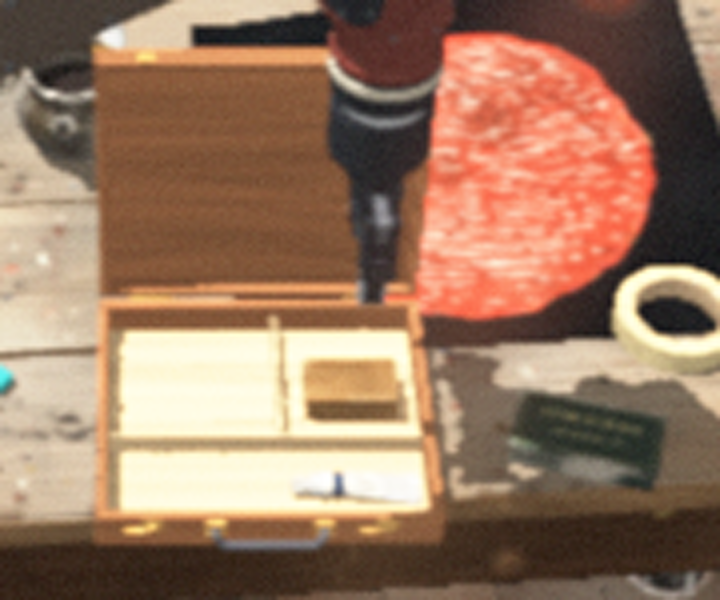

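jog_arm(
  plan="-1 -0.76 -0.2 0 0 0 0;-1 -0.76 -0.2 0 0 0 0;-1 -0.76 -0.2 0 0 0 0;-1 -0.76 -0.2 0 0 0 0;-1 -0.76 -0.2 0 0 0 0;-1 -0.76 -0.22 0 0 0 0;-1 0 0 0.3 0 0 1;-1 0 0 0.3 0 0 1;-1 0 0 0.3 0 0 1;-1 0 0 0 0 0 0.32;-1 0 0 0 0 0 0;-1 0 0 0 0 0 0",
)

```text
clock: 13.2
position: [0.5884, -0.2792, 0.095]
eef_rot: [[-0.166, 0.986, -0.002], [0.986, 0.166, 0.001], [0.002, -0.001, -1.0]]
force: [-0.5, 1.0, 0.5]
width: 0.999
```

Run:
```python
from go import *
plan(.591,-.281,-.010,.165)
im=camera("scene");b=cv2.resize(im[160:290,330:480,::-1],None,fx=4,fy=4,interpolation=cv2.INTER_CUBIC)
cv2.imwrite("pics/s10.png",b)
for n in("top","scene"):
  for d in spot_point(n,"tin_center"): print(n,d["confidence"],atz(n,d["point"],.0125))
```

```text
t=13.20 pos [ 0.5884 -0.2792  0.095 ] jawyaw 0.167 tilt 0.002 width 1.00 F [-0.5  1.   0.5]
 tool shift units [-0.06  0.06  2.63] (norm 2.63) rz units 0.02 (alt -35.98) q6 0.76
top 0.95 [ 0.59874669 -0.28505199  0.0125    ]
top 0.34 [0.6946047  0.02543864 0.0125    ]
scene 0.84 [ 0.59573759 -0.28276256  0.0125    ]
```

View pics/s10.png

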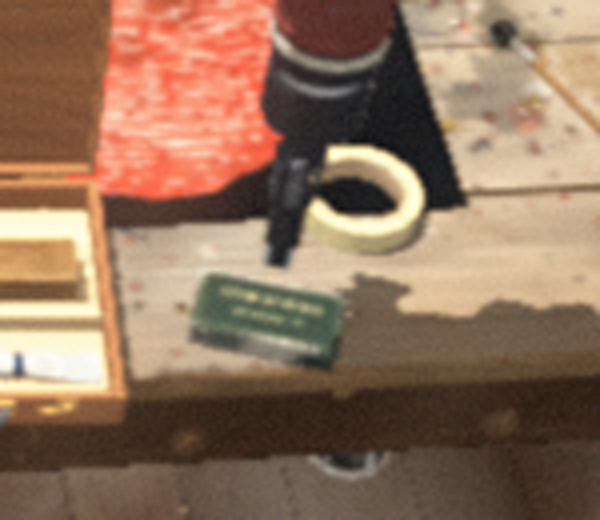

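jog_arm(
  plan="-1 -0.05 0.06 0.5 0 0 0;-1 0 0 0.6 0 0 0;-1 0 0 0.6 0 0 0;-1 0 0 0.5 0 0 0;-1 0 0 0.3 0 0 0;-1 0 0 0.2 0 0 0;-1 0 0 0 0 0 0",
)

```text
clock: 13.93
position: [0.591, -0.2807, -0.013]
eef_rot: [[-0.165, 0.986, -0.002], [0.986, 0.165, 0.001], [0.001, -0.001, -1.0]]
force: [-0.3, -0.1, 1.1]
width: 0.999
```

Run:
```python
from go import *
plan(.591,-.281,-.014,.165)
im=camera("scene");b=cv2.resize(im[160:290,330:480,::-1],None,fx=4,fy=4,interpolation=cv2.INTER_CUBIC)
cv2.imwrite("pics/s11.png",b)
```

```text
t=13.93 pos [ 0.591  -0.2807 -0.013 ] jawyaw 0.166 tilt 0.002 width 1.00 F [-0.3 -0.1  1.1]
 tool shift units [-0.01 -0.    0.02] (norm 0.03) rz units 0.01 (alt -35.99) q6 0.76
```

View pics/s11.png

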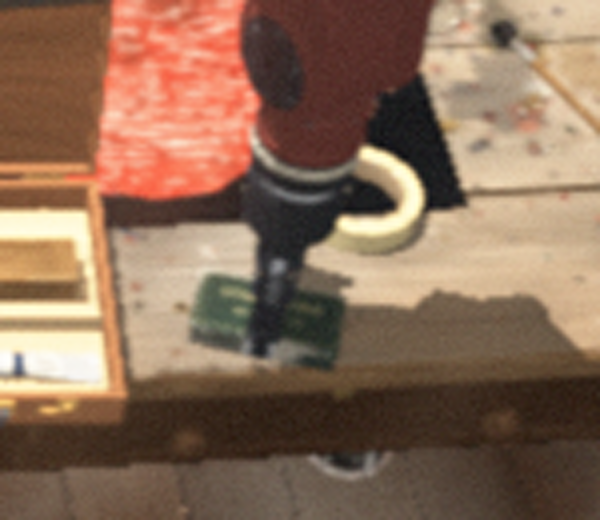

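Fingers straddle the tin near its middle (finger tip at about (258,355) in the crop). Close.

jog_arm(
  plan="1 0 0 0 0 0 0;1 0 0 0 0 0 0;1 0 0 0 0 0 0;1 0 0 0 0 0 0;1 0 0 0 0 0 0;1 0 0 0 0 0 0",
  force=45,
)

```text
clock: 14.48
position: [0.5927, -0.2821, -0.0093]
eef_rot: [[-0.165, 0.986, 0.002], [0.986, 0.165, -0.002], [-0.002, 0.002, -1.0]]
force: [-2.1, 0.7, 5.9]
width: 0.73
```

jog_arm(
  plan="1 0 0 -0.2 0 0 0;1 0 0 -0.4 0 0 0;1 0 0 -0.7 0 0 0;1 0 0 -0.7 0 0 0;1 0 0 -0.7 0 0 0;1 0 0 -0.4 0 0 0;1 0 0 -0.2 0 0 -1;1 0 0 0 0 0 -1;1 0 0 0 0 0 -1;1 0 0 0 0 0 -0.3;1 0 0 0 0 0 0",
)

```text
clock: 15.4
position: [0.592, -0.2814, 0.1215]
eef_rot: [[-0.439, 0.898, 0.001], [0.898, 0.439, -0.001], [-0.001, 0.001, -1.0]]
force: [0.3, -0.4, -1.2]
width: 0.728
```

Run:
```python
from go import *
plan(*W(.03,.0575),.118,.455)
im=camera("scene");b=cv2.resize(im[110:290,250:480,::-1],None,fx=3,fy=3,interpolation=cv2.INTER_CUBIC)
cv2.imwrite("pics/s12.png",b)
```

```text
t=15.40 pos [ 0.592  -0.2814  0.1215] jawyaw 0.455 tilt 0.001 width 0.73 F [ 0.3 -0.4 -1.2]
 tool shift units [7.86 1.15 0.08] (norm 7.94) rz units -0.00 (alt 36.00) q6 0.47
```

View pics/s12.png

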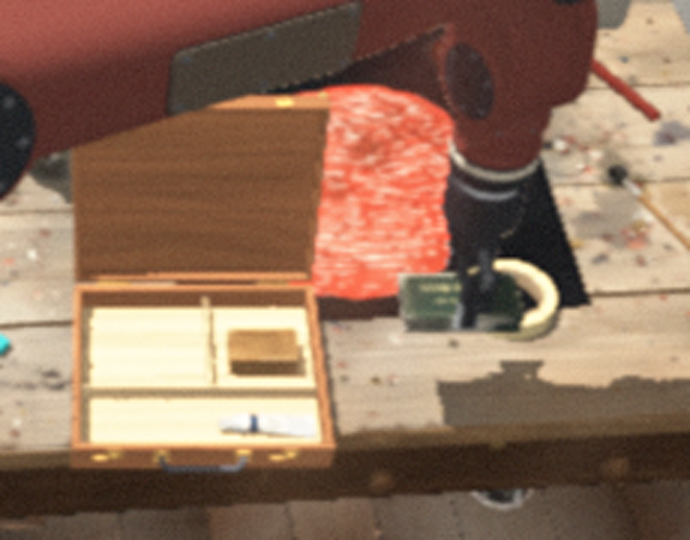

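Run:
```python
from go import *
c,s=np.cos(.455),np.sin(.455)
for z in(.125,.133):
  for X in(-.033,):
   for Y in(-.059,0,.059):
    p=[.592+c*X-s*Y,-.2814+s*X+c*Y,z]; print(z,Y,np.round((proj("scene",p)-[250,110]+.5)*3,1), "top edge", np.round((proj("scene",p+np.array([0,0,.025]))-[250,110]+.5)*3,1))
im=camera("scene");b=cv2.resize(im[190:230,370:450,::-1],None,fx=9,fy=9,interpolation=cv2.INTER_CUBIC)
cv2.imwrite("pics/s13.png",b)
```

```text
0.125 -0.059 [519.6 338.5] top edge [524.4 321.5]
0.125 0 [460.8 338.6] top edge [464.8 321.6]
0.125 0.059 [401.9 338.7] top edge [405.3 321.7]
0.133 -0.059 [521.1 333.1] top edge [525.9 315.9]
0.133 0 [462.  333.2] top edge [466.1 316. ]
0.133 0.059 [403.  333.3] top edge [406.4 316.1]
```

View pics/s13.png

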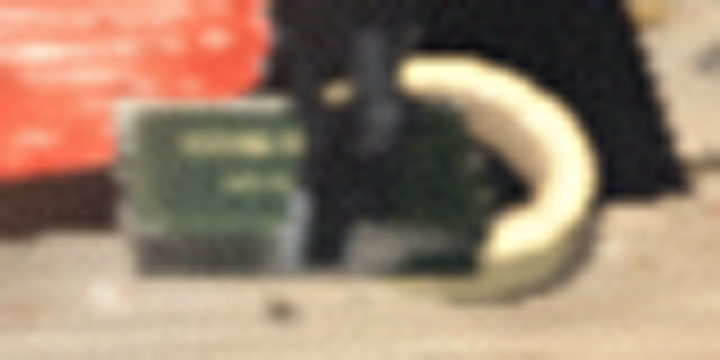

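jog_arm(
  plan="1 0.6 0.1 0 0 0 0;1 0.87 0.13 0 0 0 0;1 0.87 0.13 0 0 0 0;1 0.87 0.13 0 0 0 0;1 0.87 0.13 0 0 0 0;1 0.87 0.13 0 0 0 0;1 0.87 0.13 0 0 0 0;1 0.87 0.13 0 0 0 0;1 0.87 0.13 0 0 0 0;1 0.3 0.01 0.5 0 0 0;1 0 0 0.6 0 0 0;1 0 0 0 0 0 0",
)

```text
clock: 16.5
position: [0.4929, 0.023, 0.0729]
eef_rot: [[-0.439, 0.899, -0.005], [0.899, 0.439, 0.001], [0.003, -0.004, -1.0]]
force: [-0.1, -0.1, -1.5]
width: 0.725
```

Run:
```python
from go import *
plan(*W(.03,.0575),-.0055,.455)
im=camera("scene");b=cv2.resize(im[130:280,250:430,::-1],None,fx=4,fy=4,interpolation=cv2.INTER_CUBIC)
cv2.imwrite("pics/s14.png",b)
```

```text
t=16.50 pos [0.4929 0.023  0.0729] jawyaw 0.454 tilt 0.005 width 0.73 F [-0.1 -0.1 -1.5]
 tool shift units [-0.07  0.04  1.96] (norm 1.96) rz units -0.01 (alt 35.99) q6 0.90
```

View pics/s14.png

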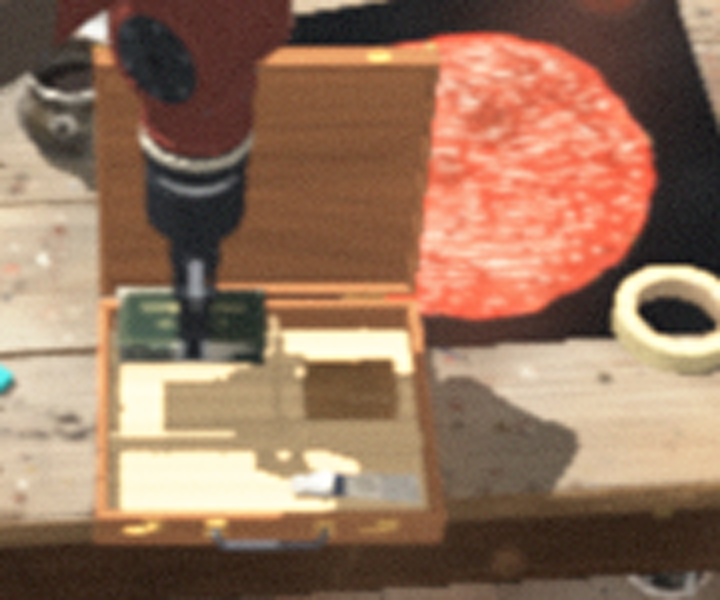

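jog_arm(
  plan="1 -0.03 0.03 0.4 0 0 0;1 0 0 0.4 0 0 0;1 0 0 0.3 0 0 0;1 0 0 0.2 0 0 0;1 0 0 0.1 0 0 0;1 0 0 0.1 0 0 0;1 0 0 0 0 0 0",
)

```text
clock: 17.13
position: [0.497, 0.0208, 0.0163]
eef_rot: [[-0.438, 0.899, -0.0], [0.899, 0.438, 0.0], [0.0, -0.0, -1.0]]
force: [-0.8, 0.4, -0.4]
width: 0.729
```

Run:
```python
from go import *
plan(*W(.03,.0585),-.0055,.455)
im=camera("scene");b=cv2.resize(im[180:280,250:370,::-1],None,fx=6,fy=6,interpolation=cv2.INTER_CUBIC)
cv2.imwrite("pics/s15.png",b)
```

```text
t=17.13 pos [0.497  0.0208 0.0163] jawyaw 0.453 tilt 0.000 width 0.73 F [-0.8  0.4 -0.4]
 tool shift units [ 0.05 -0.04  0.55] (norm 0.55) rz units -0.02 (alt 35.98) q6 0.90
```

View pics/s15.png

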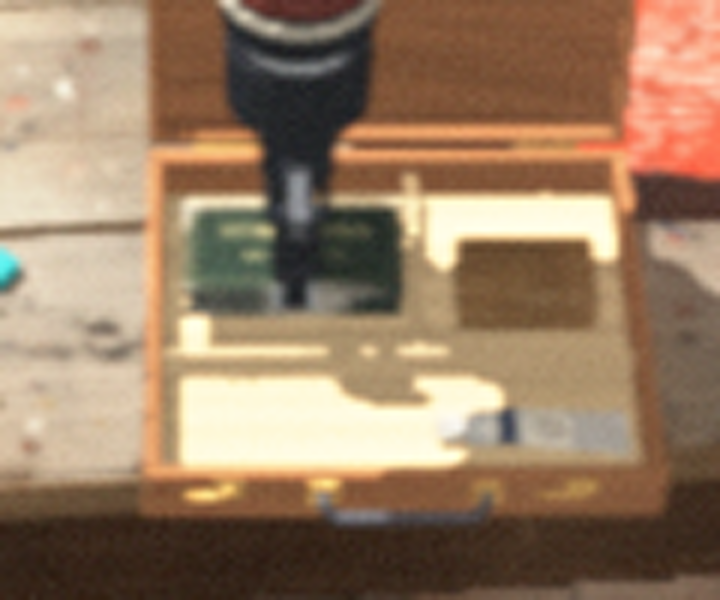

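jog_arm(
  plan="1 0.03 0.03 0.2 0 0 0;1 0 0 0.2 0 0 0;1 0 0 0.15 0 0 0;1 0 0 0 0 0 0;1 0 0 0 0 0 0;-0.58 0 0 0 0 0 0;-0.58 0 0 0 0 0 0;-0.58 0 0 0 0 0 0",
)

```text
clock: 17.85
position: [0.4973, 0.0227, -0.006]
eef_rot: [[-0.438, 0.899, -0.0], [0.899, 0.438, 0.0], [0.0, -0.0, -1.0]]
force: [-0.3, -0.4, -0.8]
width: 0.79
```

jog_arm(
  plan="-0.58 0 0 -0.3 0 0 0;-0.58 0 0 -0.5 0 0 0;-0.58 0 0 -0.8 0 0 0;-0.58 0 0 -0.8 0 0 0;-0.58 0 0 -0.8 0 0 0;-0.58 0 0 0 0 0 0;-0.58 0 0 0 0 0 0",
)

```text
clock: 18.43
position: [0.4991, 0.0222, 0.1253]
eef_rot: [[-0.438, 0.899, 0.004], [0.899, 0.438, -0.001], [-0.003, 0.004, -1.0]]
force: [0.2, -0.1, -0.6]
width: 0.791
```

Run:
```python
from go import *
plan(.433,.278,.12,2.2)
im=camera("scene");b=cv2.resize(im[180:280,250:370,::-1],None,fx=6,fy=6,interpolation=cv2.INTER_CUBIC)
cv2.imwrite("pics/s16.png",b)
```

```text
t=18.43 pos [0.4991 0.0222 0.1253] jawyaw 0.453 tilt 0.005 width 0.79 F [ 0.2 -0.1 -0.6]
 tool shift units [6.47 1.31 0.12] (norm 6.61) rz units -20.01 (alt 15.99) q6 0.90
```

View pics/s16.png

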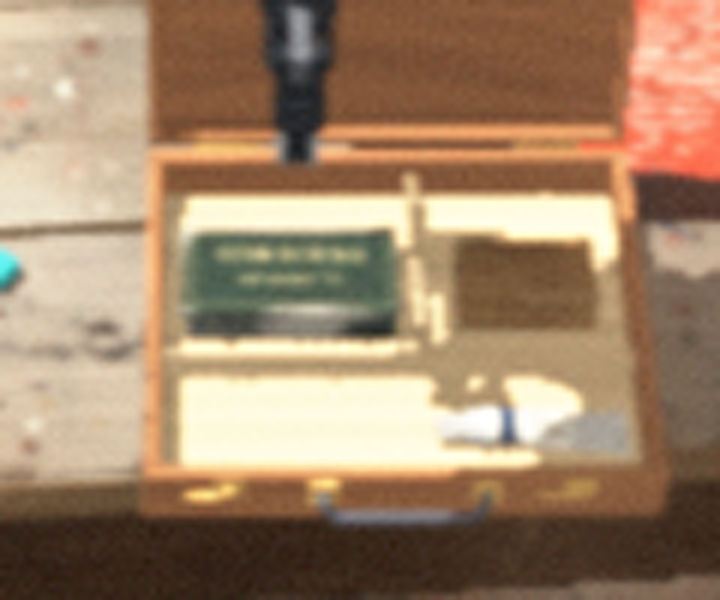

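jog_arm(
  plan="-0.58 0.92 0.19 0 0 0 0;-0.58 0.92 0.19 0 0 0 0;-0.58 0.92 0.19 0 0 0 0;-0.58 0.92 0.19 0 0 0 0;-0.58 0.92 0.19 0 0 0 0;-0.58 0.92 0.19 0 0 0 0;-0.58 0.92 0.19 0 0 0 0;-0.58 0 0 0 0 0 -1;-0.58 0 0 0 0 0 -1;-0.58 0 0 0 0 0 -1;-0.58 0 0 0 0 0 -1;-0.58 0 0 0 0 0 -1",
)

```text
clock: 19.48
position: [0.4314, 0.2773, 0.1208]
eef_rot: [[-0.78, 0.626, -0.003], [0.626, 0.78, -0.001], [0.001, -0.002, -1.0]]
force: [0.4, 1.3, 0.6]
width: 0.791
```

jog_arm(
  plan="-0.4 0 0 0 0 0 -1;-0.4 0 0 0 0 0 -1;-0.4 0 0 0 0 0 -1;-0.4 0 0 0 0 0 -1;-0.4 0 0 0 0 0 -1;-0.4 0 0 0 0 0 -1;-0.4 0 0 0 0 0 -1;-0.4 0 0 0 0 0 -1;-0.4 0 0 0 0 0 -1;-0.4 0 0 0 0 0 -1;-0.4 0 0 0 0 0 -1;-0.4 0 0 0 0 0 -1",
)

```text
clock: 20.48
position: [0.4315, 0.2771, 0.1209]
eef_rot: [[-0.932, -0.362, -0.003], [-0.362, 0.932, -0.001], [0.003, 0.0, -1.0]]
force: [0.4, 0.3, -0.5]
width: 0.701
```

jog_arm(
  plan="-0.4 0 0 0 0 0 -1;-0.4 0 0 0 0 0 -1;-0.4 0 0 0 0 0 -1;-0.4 0 0 0 0 0 0;-0.4 0 0 0 0 0 0",
)

```text
clock: 20.9
position: [0.4318, 0.2772, 0.1213]
eef_rot: [[-0.811, -0.585, -0.002], [-0.585, 0.811, -0.0], [0.002, 0.001, -1.0]]
force: [0.8, -0.1, 0.9]
width: 0.698
```

Run:
```python
from fit import *
from go import *
im=camera("scene");b=cv2.resize(im[150:270,150:300,::-1],None,fx=5,fy=5,interpolation=cv2.INTER_CUBIC)
cv2.imwrite("pics/s17.png",b)
im=camera("top");b=cv2.resize(im[150:290,120:280,::-1],None,fx=4,fy=4,interpolation=cv2.INTER_CUBIC)
cv2.imwrite("pics/t17.png",b)
for n in("top","scene"):
  for d in outline_of(n,"eraser_center"):
    e=d["extent"]
    print(n,round(d["confidence"],2),e,np.round(fitbox({n:(d["pixels"],e)},(.022,.042,.012),(*atz(n,[(e[0]+e[2])/2,(e[1]+e[3])/2],.006)[:2],-.95)),3))
plan(.433,.278,-.012,2.2)
```

```text
top 0.63 [231.4, 219.3, 247.3, 227.7] [ 0.447  0.189 -0.137  0.913]
top 0.51 [195.5, 268.7, 216.4, 279.1] [ 0.318  0.275 -0.505  0.551]
scene 0.6 [241.4, 220.9, 254.3, 225.9] [ 0.446  0.188 -0.369  0.72 ]
scene 0.46 [196.8, 234.8, 210.1, 246.6] [0.32  0.274 0.063 0.688]
t=21.10 pos [0.4324 0.2774 0.1221] jawyaw 2.197 tilt 0.000 width 0.70 F [ 0.4  0.5 -0.2]
 tool shift units [-0.02  0.    3.35] (norm 3.35) rz units -0.03 (alt 35.97) q6 -0.31
```

View pics/s17.png

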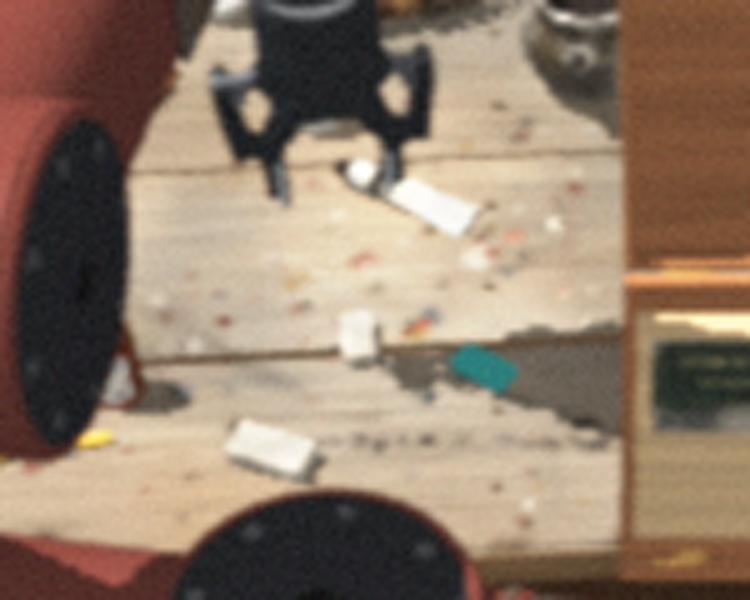

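View pics/t17.png

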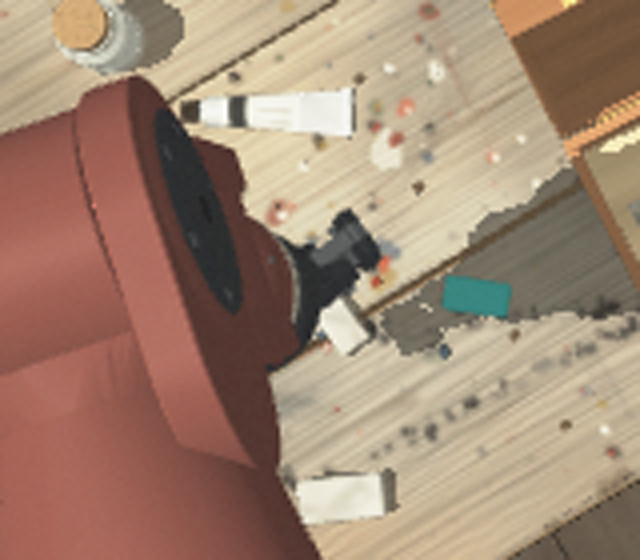

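Run:
```python
from go import *
a=camera("top");b=camera("scene")
cv2.imwrite("pics/f1.png",a[:,:,::-1]);cv2.imwrite("pics/f2.png",b[:,:,::-1])
print(np.round(monitor.read_state()["q"],3))
```

```text
[ 0.315 -0.158 -0.328  1.401  0.    -0.312]
```

View pics/f1.png

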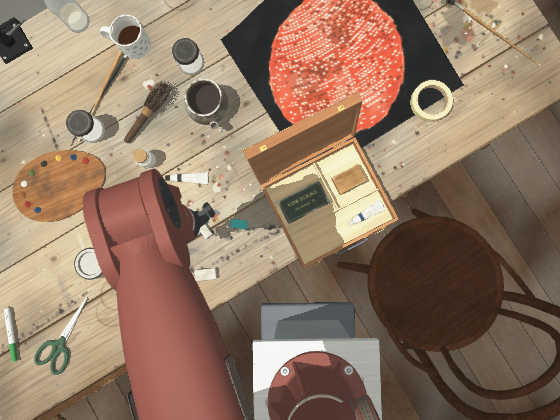

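View pics/f2.png

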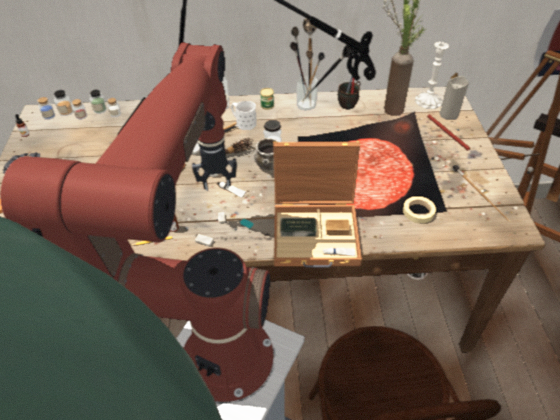

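Run:
```python
from go import *
print(proj("scene",[.4324,.2774,.012]),proj("top",[.4324,.2774,.012]),proj("scene",[.4324,.2774,.138]))
plan(.433,.278,-.011,2.2)
```

```text
[220.75675182 215.71529981] [203.8179319 229.9043081] [217.16463562 188.63171601]
t=21.20 pos [0.4324 0.2774 0.1223] jawyaw 2.198 tilt 0.000 width 0.70 F [-0.5  0.6  0.4]
 tool shift units [-0.02  0.    3.33] (norm 3.33) rz units -0.03 (alt 35.97) q6 -0.31
```

jog_arm(
  plan="-0.4 0 0 0.6 0 0 0;-0.4 0 0 0.8 0 0 0;-0.4 0 0 0.8 0 0 0;-0.4 0 0 0.6 0 0 0;-0.4 0 0 0.3 0 0 0;-0.4 0 0 0.2 0 0 0;-0.4 0 0 0 0 0 0",
)

```text
clock: 21.78
position: [0.4319, 0.2772, -0.0105]
eef_rot: [[-0.809, -0.587, -0.002], [-0.587, 0.809, -0.0], [0.001, 0.001, -1.0]]
force: [-0.4, 0.0, -0.0]
width: 0.701
```

Run:
```python
from go import *
im=camera("scene");b=cv2.resize(im[180:250,170:270,::-1],None,fx=7,fy=7,interpolation=cv2.INTER_CUBIC)
cv2.imwrite("pics/s18.png",b)
plan(.433,.278,-.011,2.2)
```

```text
t=21.83 pos [ 0.4327  0.2775 -0.0091] jawyaw 2.198 tilt 0.000 width 0.71 F [-0.1  0.3  0.1]
 tool shift units [-0.01  0.01  0.05] (norm 0.05) rz units -0.02 (alt 35.98) q6 -0.31
```

View pics/s18.png

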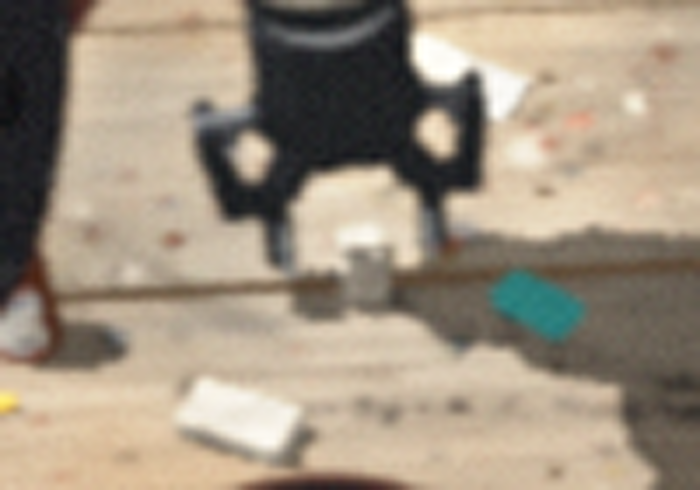

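jog_arm(
  plan="1 0 0 0 0 0 0;1 0 0 0 0 0 0;1 0 0 0 0 0 0;1 0 0 0 0 0 0;1 0 0 0 0 0 0;1 0 0 0 0 0 0;1 0 0 0 0 0 0;1 0 0 0 0 0 0",
  force=25,
)

```text
clock: 22.5
position: [0.4335, 0.2778, -0.0082]
eef_rot: [[-0.809, -0.587, 0.002], [-0.587, 0.809, 0.001], [-0.002, -0.001, -1.0]]
force: [-1.8, -0.6, 4.3]
width: 0.243
```

jog_arm(
  plan="1 0 0 -0.2 0 0 0;1 0 0 -0.5 0 0 0;1 0 0 -0.8 0 0 0;1 0 0 -0.8 0 0 0;1 0 0 -0.8 0 0 0;1 0 0 -0.3 0 0 0;1 0 0 0 0 0 0",
)

```text
clock: 23.08
position: [0.4347, 0.2782, 0.131]
eef_rot: [[-0.809, -0.587, 0.006], [-0.587, 0.809, 0.002], [-0.006, -0.002, -1.0]]
force: [1.4, -0.6, 0.0]
width: 0.245
```

Run:
```python
from go import *
im=camera("scene");b=cv2.resize(im[150:250,170:270,::-1],None,fx=6,fy=6,interpolation=cv2.INTER_CUBIC)
cv2.imwrite("pics/s19.png",b)
for n in("top","scene"):
  for d in spot_point(n,"tin_center"): 
    w=atz(n,d["point"],.0175);c,s=np.cos(.455),np.sin(.455);e=w[:2]-[.4935,-.0437];print(n,d["confidence"],w,c*e[0]+s*e[1],-s*e[0]+c*e[1])
plan(*W(.03,.0575),.12,.455+np.pi)
```

```text
top 0.59 [0.49898373 0.0208947  0.0175    ] 0.03331275775726816 0.05561301424329625
scene 0.89 [0.48977079 0.02249951 0.0175    ] 0.025742385586692156 0.06110328981741122
scene 0.44 [0.60826028 0.40561468 0.0175    ] 0.30054155967204466 0.3531690471631666
t=23.23 pos [0.4321 0.2773 0.1255] jawyaw 2.199 tilt 0.001 width 0.24 F [-0.1 -0.4 -0.3]
 tool shift units [ 2.48 -6.11  0.14] (norm 6.60) rz units -16.02 (alt 19.98) q6 -0.31
```

View pics/s19.png

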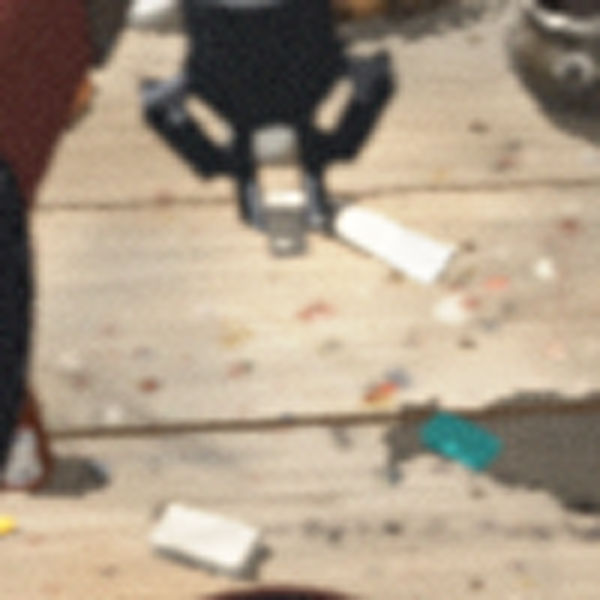

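Run:
```python
from go import *
plan(*W(.0,.17),.125)
s=monitor.read_state();R=np.array(s["eef_rot"])
print(R.T@(np.array([*W(.03,.0565),.1])-np.array([*W(.0,.17),.125]))/.04)
```

```text
t=23.23 pos [0.4321 0.2773 0.1255] jawyaw 2.199 tilt 0.001 width 0.24 F [-0.1 -0.4 -0.3]
 tool shift units [ 2.74 -3.21  0.01] (norm 4.22)
[-0.25137536 -2.92443512  0.62371542]
```

jog_arm(
  plan="1 0.55 -0.64 0 0 0 0;1 0.55 -0.64 0 0 0 0;1 0.55 -0.64 0 0 0 0;1 0.55 -0.64 0 0 0 0;1 0.54 -0.65 0 0 0 0;1 -0.06 -0.7 0 0 0 0;1 -0.06 -0.8 0 0 0 0;1 -0.06 -0.8 0 0 0 0;1 -0.07 -0.62 0 0 0 0;1 0 0 0.6 0 0 0;1 0 0 0.5 0 0 0;1 0 0 0 0 0 0",
)

```text
clock: 24.23
position: [0.4925, 0.0208, 0.0767]
eef_rot: [[-0.81, -0.587, -0.008], [-0.587, 0.81, 0.002], [0.006, 0.007, -1.0]]
force: [-1.5, 0.4, -0.4]
width: 0.243
```

Run:
```python
from go import *
plan(*W(.03,.0565),.024,.455)
im=camera("scene");b=cv2.resize(im[150:280,250:370,::-1],None,fx=5,fy=5,interpolation=cv2.INTER_CUBIC)
cv2.imwrite("pics/s20.png",b)
```

```text
t=24.23 pos [0.4925 0.0208 0.0767] jawyaw 2.198 tilt 0.009 width 0.24 F [-1.5  0.4 -0.4]
 tool shift units [-0.06 -0.07  1.32] (norm 1.32) rz units 19.97 (alt -16.03) q6 -0.85
```

View pics/s20.png

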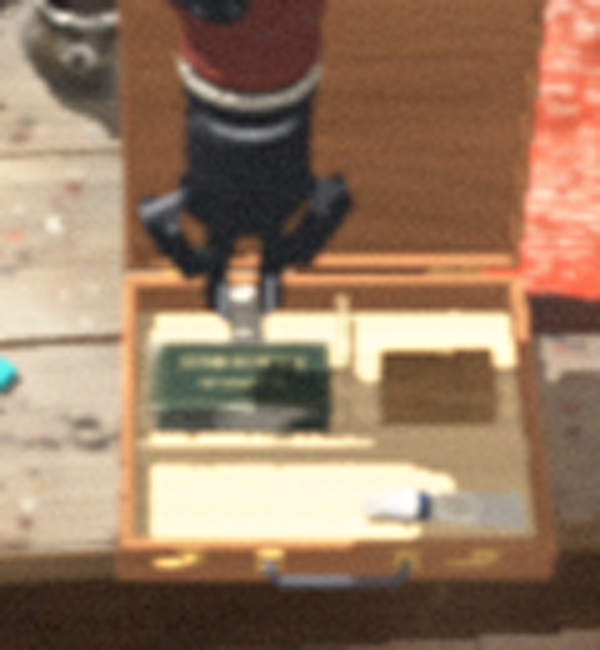

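jog_arm(
  plan="1 0 -0.04 0.4 0 0 0;1 0 0 0.4 0 0 0;1 0 0 0.25 0 0 0;1 0 0 0.15 0 0 0;1 0 0 0.05 0 0 0;1 0 0 0 0 0 0;1 0 0 0 0 0 0",
)

```text
clock: 24.87
position: [0.4973, 0.0192, 0.0332]
eef_rot: [[-0.809, -0.588, 0.001], [-0.588, 0.809, -0.0], [-0.001, -0.001, -1.0]]
force: [0.6, -1.1, 0.7]
width: 0.246
```

Run:
```python
from go import *
plan(*W(.03,.0565),.024,.455)
im=camera("scene");b=cv2.resize(im[150:280,250:370,::-1],None,fx=5,fy=5,interpolation=cv2.INTER_CUBIC)
cv2.imwrite("pics/s21.png",b)
```

```text
t=24.87 pos [0.4973 0.0192 0.0332] jawyaw 2.199 tilt 0.001 width 0.25 F [ 0.6 -1.1  0.7]
 tool shift units [0.02 0.05 0.23] (norm 0.24) rz units 19.98 (alt -16.02) q6 -0.85
```

View pics/s21.png

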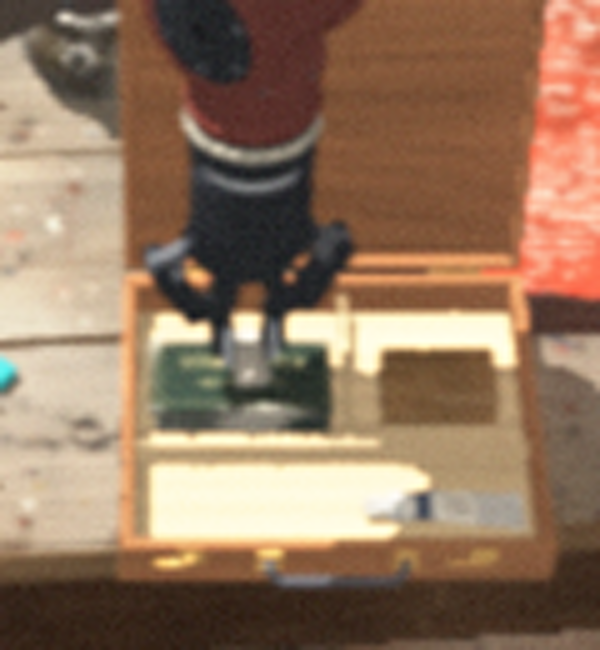

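jog_arm(
  plan="1 0 0.03 0.1 0 0 0;1 0 0 0.08 0 0 0;1 0 0 0 0 0 0;1 0 0 0 0 0 0",
)

```text
clock: 25.25
position: [0.496, 0.0203, 0.025]
eef_rot: [[-0.809, -0.587, -0.0], [-0.587, 0.809, 0.0], [0.0, 0.0, -1.0]]
force: [0.1, -0.2, -0.2]
width: 0.246
```

jog_arm(
  plan="1 0 0 0.06 0 0 0;1 0 0 0 0 0 0;1 0 0 0 0 0 0",
)

```text
clock: 25.5
position: [0.4961, 0.0202, 0.0227]
eef_rot: [[-0.809, -0.587, -0.0], [-0.587, 0.809, 0.0], [0.0, 0.0, -1.0]]
force: [-0.2, 0.6, -0.7]
width: 0.243
```

jog_arm(
  plan="0.1 0 0 0 0 0 0;0.1 0 0 0 0 0 0;0.1 0 0 0 0 0 0;0.1 0 0 -0.3 0 0 0;0.1 0 0 -0.6 0 0 0;0.1 0 0 -0.8 0 0 0;0.1 0 0 -0.8 0 0 0;-0.4 0 0 0 0 0 0;-0.4 0 0 0 0 0 0",
)

```text
clock: 26.25
position: [0.4979, 0.0198, 0.1258]
eef_rot: [[-0.809, -0.587, 0.005], [-0.587, 0.809, -0.001], [-0.003, -0.004, -1.0]]
force: [-0.2, 0.4, -1.0]
width: 0.695
```

Run:
```python
from go import *
im=camera("scene");b=cv2.resize(im[150:280,250:370,::-1],None,fx=5,fy=5,interpolation=cv2.INTER_CUBIC)
cv2.imwrite("pics/s22.png",b)
plan(*W(-.02,.2),.125)
s=monitor.read_state();R=np.array(s["eef_rot"])
print(R.T@(np.array([.566,.322,.125])-np.array([*W(-.02,.2),.125]))/.04)
im=camera("top");b=cv2.resize(im[160:200,155:225,::-1],None,fx=10,fy=10,interpolation=cv2.INTER_CUBIC);cv2.imwrite("pics/t22.png",b)
```

```text
t=26.30 pos [0.4968 0.02   0.124 ] jawyaw 2.199 tilt 0.002 width 0.70 F [ 0.3 -0.1 -1.2]
 tool shift units [ 0.64  3.77 -0.03] (norm 3.82)
[-6.46988418  1.32236005  0.00688551]
```

View pics/s22.png

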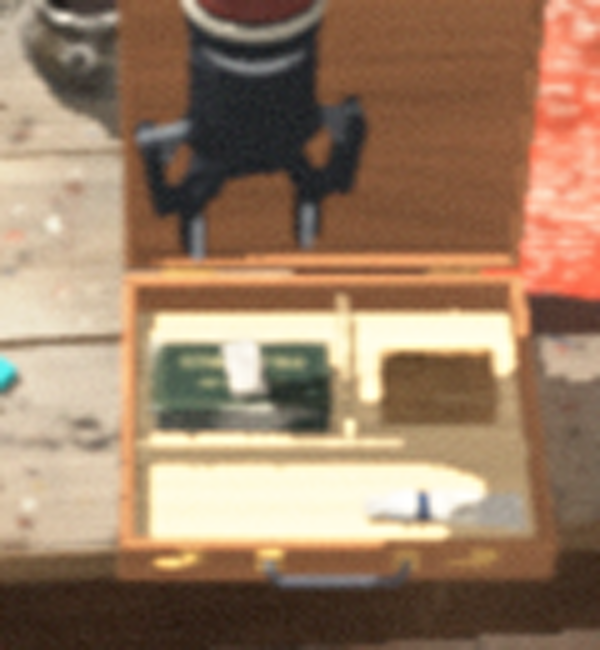

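View pics/t22.png

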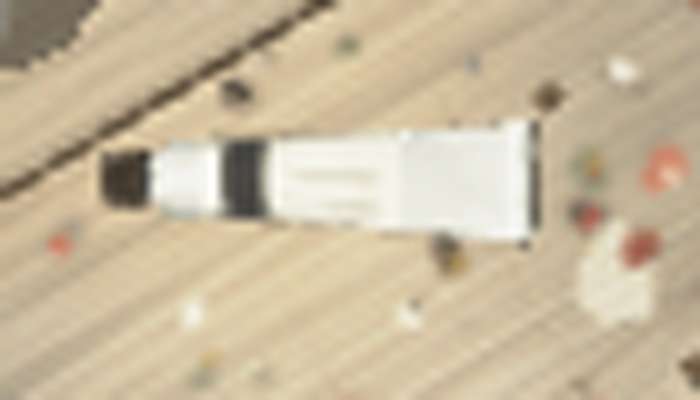

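jog_arm(
  plan="-0.4 0.16 0.9 0 0 0 0;-0.4 0.16 0.95 0 0 0 0;-0.4 0.16 0.95 0 0 0 0;-0.4 0.16 0.95 0 0 0 0;-0.4 -0.92 0.19 0 0 0 0;-0.4 -0.92 0.19 0 0 0 0;-0.4 -0.92 0.19 0 0 0 0;-0.4 -0.92 0.19 0 0 0 0;-0.4 -0.92 0.19 0 0 0 0;-0.4 -0.92 0.19 0 0 0 0;-0.4 -0.92 0.19 0 0 0 0;-0.4 0 0 0 0 0 0",
)

```text
clock: 27.35
position: [0.5659, 0.324, 0.1167]
eef_rot: [[-0.808, -0.589, -0.006], [-0.589, 0.808, -0.001], [0.005, 0.003, -1.0]]
force: [0.4, -0.5, -1.0]
width: 0.695
```

jog_arm(
  plan="-0.4 0 0 0 0 0 -1;-0.4 0 0 0 0 0 -1;-0.4 0 0 0 0 0 -1;-0.4 0 0 0 0 0 -1;-0.4 0 0 0 0 0 -1;-0.4 0 0 0 0 0 -1;-0.4 0 0 0 0 0 -1;-0.4 0 0 0 0 0 -1;-0.4 0 0 0 0 0 -1;-0.4 0 0 0 0 0 -1;-0.4 0 0 0 0 0 -0.8;-0.4 0 0 0 0 0 0",
)

```text
clock: 28.35
position: [0.5636, 0.3204, 0.1215]
eef_rot: [[0.003, -1.0, -0.002], [-1.0, -0.003, -0.001], [0.001, 0.002, -1.0]]
force: [-0.3, 0.2, -0.0]
width: 0.701
```

Run:
```python
from go import *
a=atz("top",[165.3,177.8],.01);b=atz("top",[208.5,178.4],.01);m=(a+b)/2;d=a-b
yaw=np.arctan2(d[1],d[0])-np.pi/2
print(a,b,m,np.hypot(*d[:2]),yaw)
plan(m[0],m[1],.0,yaw+np.pi)
im=camera("scene");b=cv2.resize(im[130:230,170:290,::-1],None,fx=6,fy=6,interpolation=cv2.INTER_CUBIC)
cv2.imwrite("pics/s23.png",b)
```

```text
[0.56836757 0.37585619 0.01      ] [0.56424136 0.26451924 0.01      ] [0.56630446 0.32018771 0.01      ] 0.11141337674756031 -0.037043541734210095
t=28.35 pos [0.5636 0.3204 0.1215] jawyaw -3.139 tilt 0.002 width 0.70 F [-0.3  0.2 -0. ]
 tool shift units [ 0.   -0.07  3.04] (norm 3.04) rz units 0.45 (alt -35.55) q6 -1.26
```

View pics/s23.png

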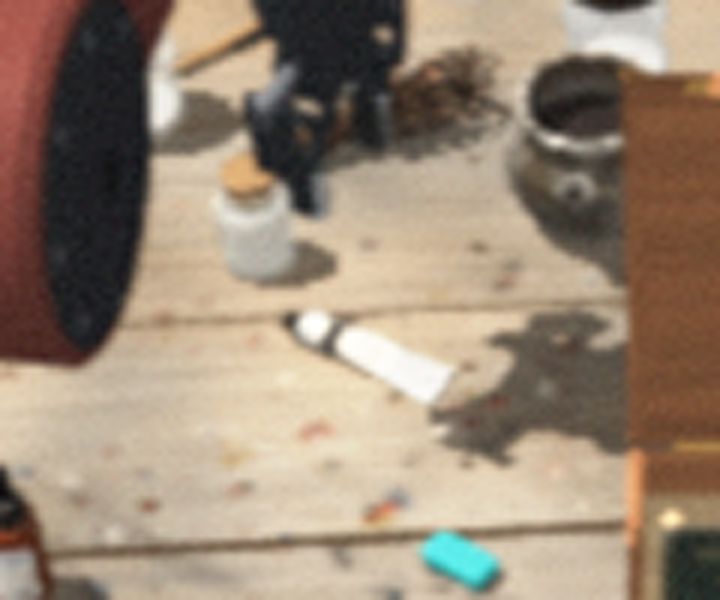

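jog_arm(
  plan="-0.4 0 -0.06 0.6 0 0 0.45;-0.4 0 0 0.8 0 0 0;-0.4 0 0 0.8 0 0 0;-0.4 0 0 0.6 0 0 0;-0.4 0 0 0.3 0 0 0;-0.4 0 0 0.15 0 0 0;-0.4 0 0 0 0 0 0;-0.4 0 0 0 0 0 0",
)

```text
clock: 29.07
position: [0.5677, 0.3212, -0.0059]
eef_rot: [[-0.04, -0.999, 0.001], [-0.999, 0.04, 0.001], [-0.001, -0.001, -1.0]]
force: [0.4, 0.4, 0.9]
width: 0.7
```

Run:
```python
from go import *
plan(.5663,.320,-.009,-.037)
im=camera("scene");b=cv2.resize(im[130:230,170:290,::-1],None,fx=6,fy=6,interpolation=cv2.INTER_CUBIC)
cv2.imwrite("pics/s24.png",b)
```

```text
t=29.07 pos [ 0.5677  0.3212 -0.0059] jawyaw 3.101 tilt 0.001 width 0.70 F [0.4 0.4 0.9]
 tool shift units [0.03 0.03 0.08] (norm 0.09) rz units 35.96 (alt -0.04) q6 -1.22
```

View pics/s24.png

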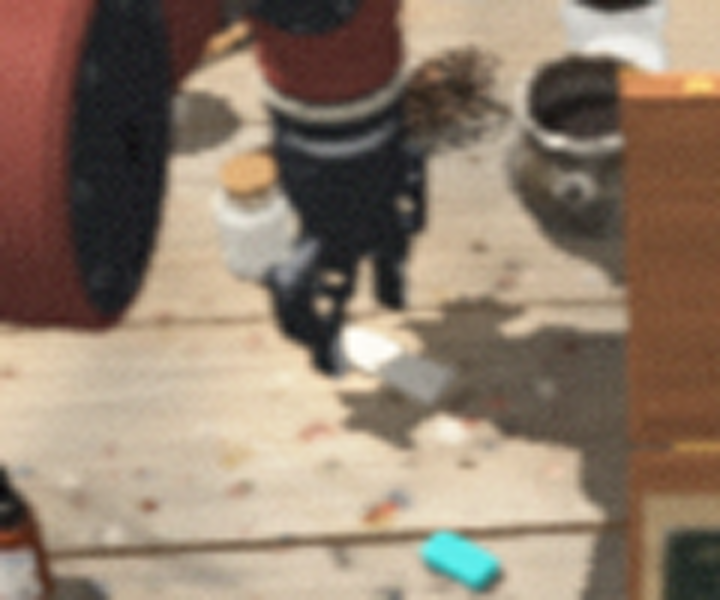

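Straddling the tube (near fingertip at about (330,365) in the crop). Lower a touch and close.

jog_arm(
  plan="-0.4 0.03 0.02 0.06 0 0 0;-0.4 0 0 0 0 0 0;1 0 0 0 0 0 0;1 0 0 0 0 0 0;1 0 0 0 0 0 0;1 0 0 0 0 0 0;1 0 0 0 0 0 0;1 0 0 0 0 0 0;1 0 0 0 0 0 0;1 0 0 0 0 0 0",
  force=30,
)

```text
clock: 29.95
position: [0.5664, 0.3198, -0.0091]
eef_rot: [[-0.04, -0.999, 0.001], [-0.999, 0.04, 0.0], [-0.0, -0.001, -1.0]]
force: [-0.7, -1.5, 4.6]
width: 0.251
```

jog_arm(
  plan="1 0 0 -0.2 0 0 0;1 0 0 -0.5 0 0 0;1 0 0 -0.8 0 0 0;1 0 0 -0.8 0 0 0;1 0 0 -0.6 0 0 0;1 0 0 -0.2 0 0 0;1 0 0 0 0 0 0;1 0 0 0 0 0 0",
)

```text
clock: 30.62
position: [0.5659, 0.3197, 0.1136]
eef_rot: [[-0.04, -0.999, -0.0], [-0.999, 0.04, -0.0], [0.0, 0.0, -1.0]]
force: [-0.3, 0.1, -1.3]
width: 0.253
```

Run:
```python
from go import *
im=camera("scene");b=cv2.resize(im[110:230,170:290,::-1],None,fx=5,fy=5,interpolation=cv2.INTER_CUBIC)
cv2.imwrite("pics/s25.png",b)
plan(*W(-.068,.24),.12,.455+np.pi)
s=monitor.read_state();R=np.array(s["eef_rot"])
print(R.T@(np.array([*W(-.068,.055),.12])-np.array([*W(-.068,.24),.12]))/.04)
```

```text
t=30.67 pos [0.5653 0.3194 0.1125] jawyaw 3.102 tilt 0.002 width 0.25 F [ 0.   1.3 -2. ]
 tool shift units [ 4.67  5.78 -0.17] (norm 7.43) rz units -5.67 (alt 30.33) q6 -1.22
[ 4.07045126e+00 -2.19591633e+00 -1.74268518e-03]
```

View pics/s25.png

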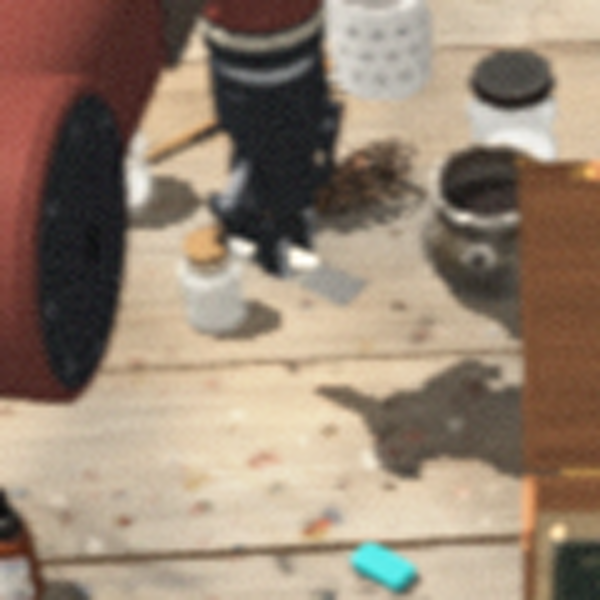

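jog_arm(
  plan="1 0 0 -0.3 0 0 -1;1 0 0 0 0 0 -1;1 0 0 0 0 0 -1;1 0 0 0 0 0 -1;1 0 0 0 0 0 -1;1 0 0 0 0 0 -0.67;1 0 0 0 0 0 0",
)

```text
clock: 31.25
position: [0.5649, 0.3193, 0.1238]
eef_rot: [[0.442, -0.897, -0.003], [-0.897, -0.442, -0.001], [-0.001, 0.004, -1.0]]
force: [0.5, -0.4, -0.1]
width: 0.252
```

Run:
```python
from go import *
plan(*W(-.02,.2),.12,.455+np.pi)
s=monitor.read_state();R=np.array(s["eef_rot"])
print(R.T@(np.array([*W(-.068,.055),.12])-np.array([*W(-.02,.2),.12]))/.04)
```

```text
t=31.25 pos [0.5649 0.3193 0.1238] jawyaw -2.684 tilt 0.004 width 0.25 F [ 0.5 -0.4 -0.1]
 tool shift units [2.35 6.1  0.12] (norm 6.54) rz units 0.03 (alt -35.97) q6 -1.72
[3.62172750e+00 1.20983882e+00 2.22679504e-03]
```

jog_arm(
  plan="1 0.33 0.87 0 0 0 0;1 0.33 0.87 0 0 0 0;1 0.34 0.87 0 0 0 0;1 0.34 0.87 0 0 0 0;1 0.34 0.87 0 0 0 0;1 0.34 0.87 0 0 0 0;1 0.34 0.87 0 0 0 0;1 0.9 0.3 0 0 0 0;1 0.9 0.3 0 0 0 0;1 0.9 0.3 0 0 0 0;1 0.9 0.3 0 0 0 0;1 0 0 0 0 0 0",
)

```text
clock: 32.25
position: [0.409, -0.028, 0.1252]
eef_rot: [[0.432, -0.902, -0.001], [-0.902, -0.432, -0.001], [0.001, 0.001, -1.0]]
force: [-1.1, 1.1, -0.1]
width: 0.251
```

Run:
```python
from go import *
plan(*W(-.068,.055),.055,.455+np.pi)
im=camera("scene");b=cv2.resize(im[130:280,240:380,::-1],None,fx=4,fy=4,interpolation=cv2.INTER_CUBIC)
cv2.imwrite("pics/s26.png",b)
```

```text
t=32.25 pos [ 0.409  -0.028   0.1252] jawyaw -2.695 tilt 0.002 width 0.25 F [-1.1  1.1 -0.1]
 tool shift units [-0.1  -0.03  1.75] (norm 1.76) rz units -0.10 (alt 35.90) q6 -2.41
```

View pics/s26.png

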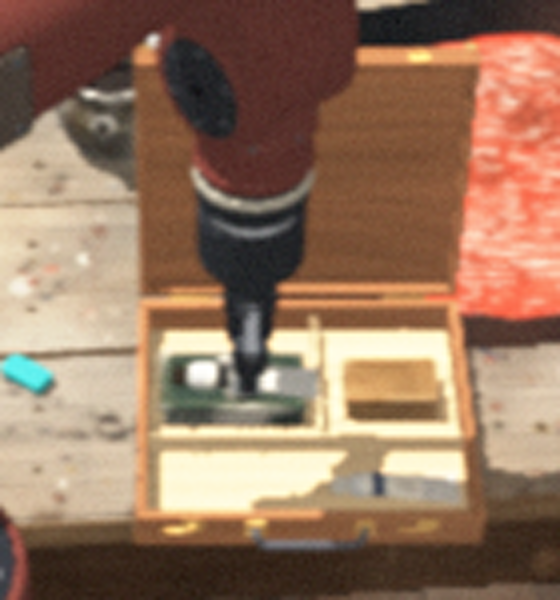

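jog_arm(
  plan="1 -0.1 -0.03 0.5 0 0 -0.1;1 0 0 0.6 0 0 0;1 0 0 0.5 0 0 0;1 0 0 0.2 0 0 0;1 0 0 0 0 0 0;1 0 0 0 0 0 0",
)

```text
clock: 32.8
position: [0.408, -0.0178, 0.0544]
eef_rot: [[0.447, -0.894, -0.001], [-0.894, -0.447, 0.001], [-0.001, 0.001, -1.0]]
force: [0.8, 0.5, 0.8]
width: 0.251
```

Run:
```python
from go import *
plan(*W(-.068,.055),-.003,.455+np.pi)
im=camera("scene");b=cv2.resize(im[180:280,250:370,::-1],None,fx=6,fy=6,interpolation=cv2.INTER_CUBIC)
cv2.imwrite("pics/s27.png",b)
for Y in(0,.055,.11):
  for X in(-.079,-.057): print(X,Y,(proj("scene",[*W(X,Y),.065])-[250,180]+.5)*6,(proj("scene",[*W(X,Y),.007])-[250,180]+.5)*6)
```

```text
t=32.80 pos [ 0.408  -0.0178  0.0544] jawyaw -2.678 tilt 0.001 width 0.25 F [0.8 0.5 0.8]
 tool shift units [0.15 0.06 1.43] (norm 1.44) rz units 0.10 (alt -35.90) q6 -2.40
-0.079 0 [407.54572023 380.79328457] [402.81930217 452.48620509]
-0.057 0 [405.68366154 348.15618512] [401.04773541 420.01446598]
-0.079 0.055 [299.77308503 380.92842142] [297.79518388 452.59213712]
-0.057 0.055 [298.92783147 348.30196819] [296.98945298 420.13098492]
-0.079 0.11 [192.07989545 381.06345866] [192.84651262 452.69799306]
-0.057 0.11 [192.24995576 348.44764482] [193.00523699 420.24742092]
```

View pics/s27.png

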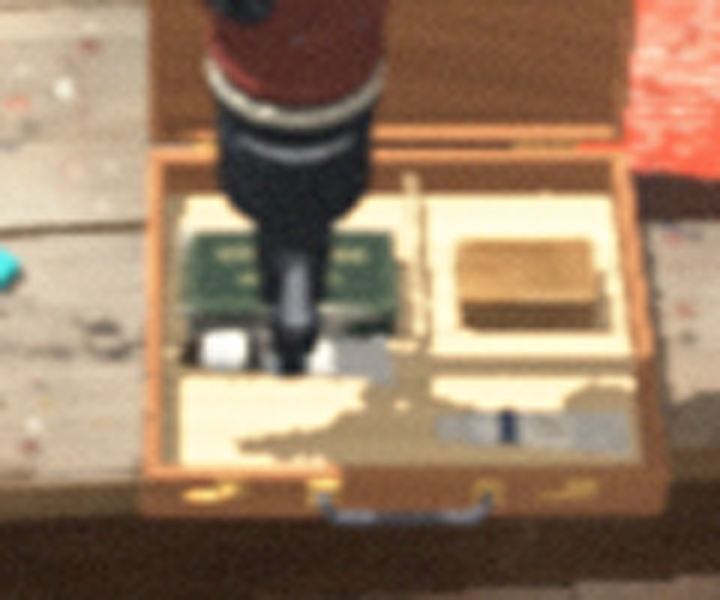

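jog_arm(
  plan="1 0.15 0.05 0.3 0 0 0.1;1 0 0 0.4 0 0 0;1 0 0 0.3 0 0 0;1 0 0 0.2 0 0 0;1 0 0 0.12 0 0 0;1 0 0 0 0 0 0;1 0 0 0 0 0 0",
)

```text
clock: 33.43
position: [0.4094, -0.0247, 0.002]
eef_rot: [[0.44, -0.898, 0.0], [-0.898, -0.44, -0.0], [0.0, -0.0, -1.0]]
force: [0.3, 0.4, 0.0]
width: 0.256
```

Run:
```python
from go import *
plan(*W(-.068,.055),-.003,.455+np.pi)
im=camera("scene");b=cv2.resize(im[180:280,250:370,::-1],None,fx=6,fy=6,interpolation=cv2.INTER_CUBIC)
cv2.imwrite("pics/s28.png",b)
```

```text
t=33.43 pos [ 0.4094 -0.0247  0.002 ] jawyaw -2.686 tilt 0.000 width 0.26 F [0.3 0.4 0. ]
 tool shift units [-0.02  0.02  0.13] (norm 0.13) rz units 0.00 (alt -36.00) q6 -2.41
```

View pics/s28.png

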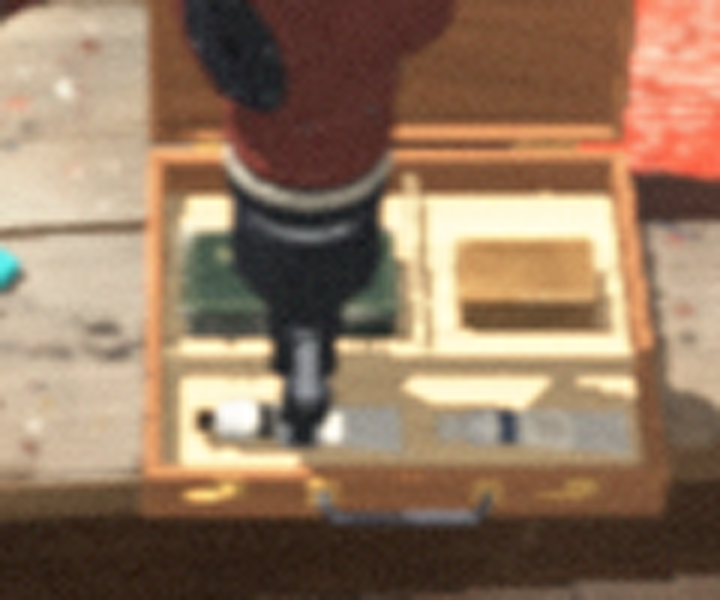

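jog_arm(
  plan="1 0 0 0.1 0 0 0;1 0 0 0 0 0 0;1 0 0 0 0 0 0;0.2 0 0 0 0 0 0;0.2 0 0 0 0 0 0;0.2 0 0 0 0 0 0;0.2 0 0 -0.3 0 0 0;0.2 0 0 -0.6 0 0 0;0.2 0 0 -0.8 0 0 0;0.2 0 0 -0.8 0 0 0;0.2 0 0 -0.8 0 0 0;0.2 0 0 0 0 0 0",
)

```text
clock: 34.48
position: [0.412, -0.0258, 0.1359]
eef_rot: [[0.44, -0.898, 0.008], [-0.898, -0.44, -0.003], [0.006, -0.006, -1.0]]
force: [0.5, 0.3, 0.4]
width: 0.398
```

Run:
```python
from go import *
s=monitor.read_state();print(s["position"],np.round(s["q"],3))
im=camera("scene");b=cv2.resize(im[130:280,250:390,::-1],None,fx=4,fy=4,interpolation=cv2.INTER_CUBIC)
cv2.imwrite("pics/s29.png",b)
im=camera("top");cv2.imwrite("pics/t29.png",cv2.resize(im[80:280,220:440,::-1],None,fx=3,fy=3,interpolation=cv2.INTER_CUBIC))
for n in("top","scene"):
  for d in spot_point(n,"lid_front"): print(n,d["confidence"],d["point"],[atz(n,d["point"],z) for z in(.26,.265)])
```

```text
[ 0.4119799  -0.02580488  0.13588076] [-0.382 -0.509 -0.584  1.487  0.    -2.408]
top 0.71 [300.4, 124.5] [array([0.63616682, 0.03207083, 0.26      ]), array([0.63492273, 0.03219072, 0.265     ])]
scene 0.91 [315.8, 141.2] [array([0.64691029, 0.03408459, 0.26      ]), array([0.64108776, 0.03174959, 0.265     ])]
```

View pics/s29.png

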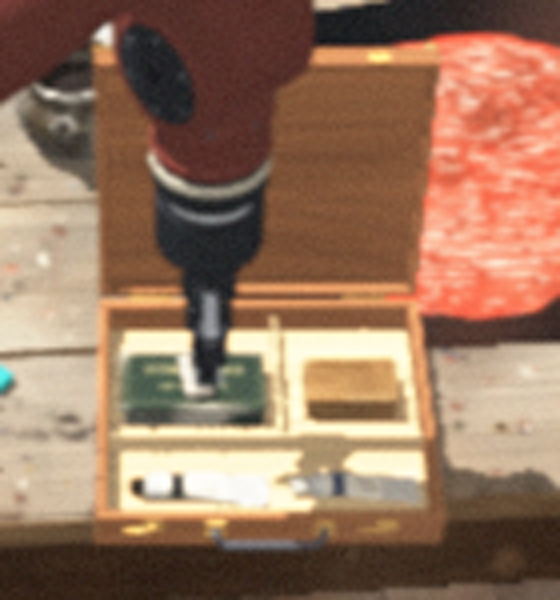

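View pics/t29.png

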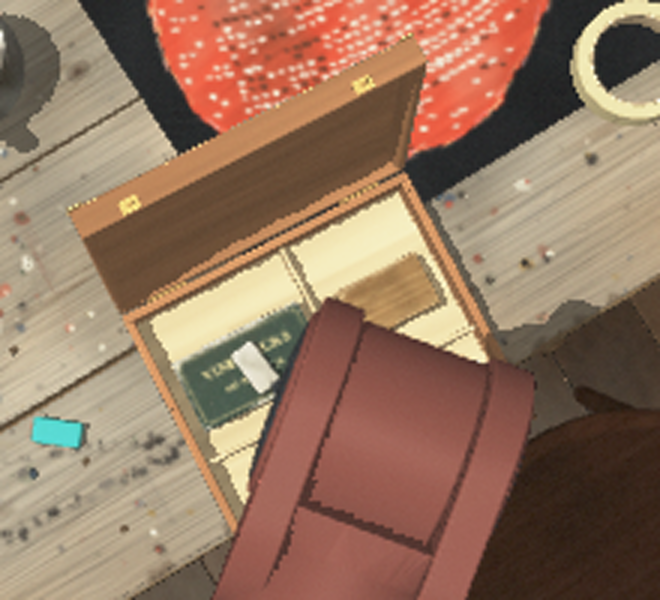

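jog_arm(
  plan="1 0 0 -0.6 0 0 1;1 0 0 -0.7 0 0 1;1 0 0 -0.4 0 0 1;1 0 0 0 0 0 1;1 0 0 0 0 0 1;1 0 0 0 0 0 1;1 0 0 0 0 0 1;1 0 0 0 0 0 1;1 0 0 0 0 0 1;1 0 0 0 0 0 1;1 0 0 0 0 0 1;1 0 0 0 0 0 1",
)

```text
clock: 35.68
position: [0.4085, -0.0245, 0.196]
eef_rot: [[-0.562, -0.827, -0.002], [-0.827, 0.562, 0.001], [0.0, 0.003, -1.0]]
force: [-0.6, -0.4, 0.4]
width: -0.001
```

jog_arm(
  plan="1 0 0 0 0 0 1;1 0 0 0 0 0 1;1 0 0 0 0 0 1;1 0 0 0 0 0 1;1 0 0 0 0 0 1;1 0 0 0 0 0 1;1 0 0 0 0 0 0",
)

```text
clock: 36.27
position: [0.4086, -0.0244, 0.1961]
eef_rot: [[-0.9, -0.436, -0.002], [-0.436, 0.9, 0.001], [0.002, 0.002, -1.0]]
force: [0.6, -0.2, 0.3]
width: -0.001
```

Run:
```python
from go import *
plan(*W(.0,.25),.205,.455+np.pi/2)
s=monitor.read_state();R=np.array(s["eef_rot"])
P=[np.array([*W(a,b),.205]) for a,b in((0,.25),(.215,.25),(.215,.03))]
for a,b in zip(P,P[1:]): print(R.T@(b-a)/.04)
```

```text
t=36.27 pos [ 0.4086 -0.0244  0.1961] jawyaw 2.022 tilt 0.002 width -0.00 F [ 0.6 -0.2  0.3]
 tool shift units [-1.68  4.89 -0.22] (norm 5.18) rz units -0.04 (alt 35.96) q6 -0.83
[-5.37495623  0.02000891 -0.00837604]
[-0.0204585 -5.4999527 -0.0100869]
```

jog_arm(
  plan="1 -0.28 0.82 -0.04 0 0 0;1 -0.28 0.82 -0.04 0 0 0;1 -0.28 0.82 -0.04 0 0 0;1 -0.28 0.82 -0.04 0 0 0;1 -0.28 0.82 -0.04 0 0 0;1 -0.28 0.82 -0.02 0 0 0;1 -0.9 0 0 0 0 0;1 -0.9 0 0 0 0 0;1 -0.9 0 0 0 0 0;1 -0.9 0 0 0 0 0;1 -0.9 0 0 0 0 0;1 -0.88 0 0 0 0 0",
)

```text
clock: 37.27
position: [0.5773, 0.2771, 0.2046]
eef_rot: [[-0.897, -0.443, -0.002], [-0.443, 0.897, -0.0], [0.002, 0.0, -1.0]]
force: [-0.2, -0.1, 1.5]
width: -0.0
```

Run:
```python
from go import *
plan(*W(.215,.03),.205,.455+np.pi/2)
cv2.imwrite("pics/f3.png",camera("scene")[:,:,::-1]);cv2.imwrite("pics/f4.png",camera("top")[:,:,::-1])
```

```text
t=37.27 pos [0.5773 0.2771 0.2046] jawyaw 2.029 tilt 0.002 width -0.00 F [-0.2 -0.1  1.5]
 tool shift units [ 0.05 -5.53 -0.01] (norm 5.53) rz units 0.04 (alt -35.96) q6 -0.22
```

View pics/f3.png

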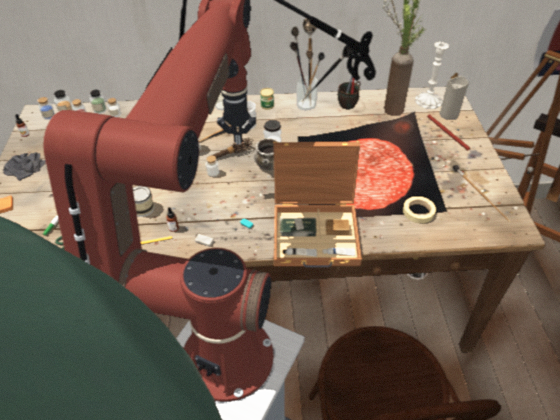

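View pics/f4.png

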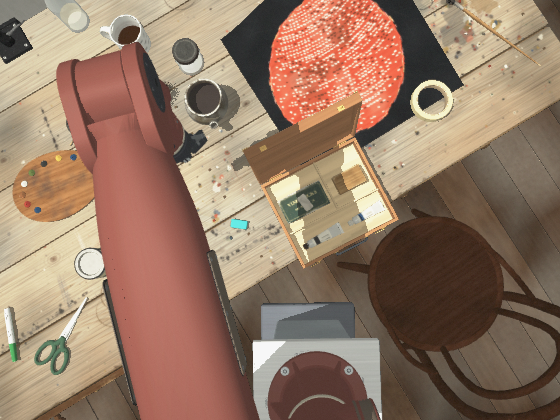

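jog_arm(
  plan="1 -0.15 -0.5 0 0 0 0;1 0 -0.8 0 0 0 0;1 0 -0.8 0 0 0 0;1 0 -0.8 0 0 0 0;1 0 -0.8 0 0 0 0;1 0 -0.8 0 0 0 0;1 0 -0.7 0 0 0 0;1 0 -0.3 0 0 0 0;1 0 0 0 0 0 0;1 0 0 0 0 0 0",
)

```text
clock: 38.2
position: [0.6778, 0.0812, 0.2058]
eef_rot: [[-0.898, -0.44, -0.001], [-0.44, 0.898, 0.001], [0.001, 0.001, -1.0]]
force: [0.1, 0.3, -0.3]
width: 0.004
```

Run:
```python
from go import *
plan(*W(.17,.03),.205,.455+np.pi/2)
im=camera("scene");b=cv2.resize(im[60:230,230:400,::-1],None,fx=3.5,fy=3.5,interpolation=cv2.INTER_CUBIC)
cv2.imwrite("pics/s31.png",b)
im=camera("top");b=cv2.resize(im[60:280,220:420,::-1],None,fx=2.7,fy=2.7,interpolation=cv2.INTER_CUBIC)
cv2.imwrite("pics/t31.png",b)
```

```text
t=38.20 pos [0.6778 0.0812 0.2058] jawyaw 2.026 tilt 0.001 width 0.00 F [ 0.1  0.3 -0.3]
 tool shift units [ 1.26 -0.03  0.02] (norm 1.26) rz units 0.01 (alt -35.99) q6 -0.53
```

View pics/s31.png

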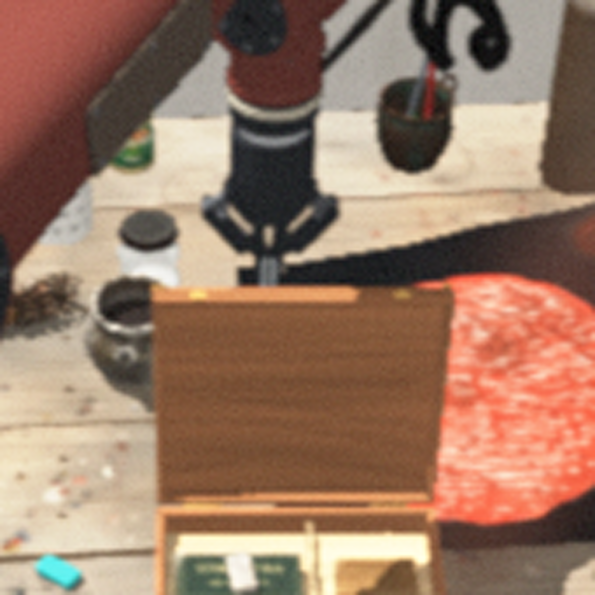

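View pics/t31.png

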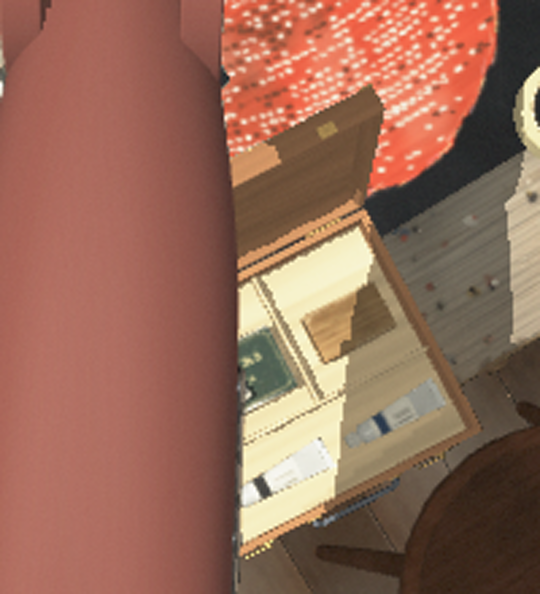

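jog_arm(
  plan="1 0.2 0 0 0 0 0;1 0.2 0 0 0 0 0;1 0.2 0 0 0 0 0;1 0.2 0 0 0 0 0;1 0.2 0 0 0 0 0;1 0.2 0 0 0 0 0;1 0.2 0 0 0 0 0;1 0.2 0 0 0 0 0;1 0 0 0 0 0 0",
)

```text
clock: 39.05
position: [0.6201, 0.0544, 0.2077]
eef_rot: [[-0.897, -0.442, 0.002], [-0.442, 0.897, -0.0], [-0.001, -0.001, -1.0]]
force: [-0.2, 0.1, -0.8]
width: 0.005
```

Run:
```python
from go import *
plan(*W(.03,.03),.205,.455+np.pi/2)
im=camera("scene");b=cv2.resize(im[60:230,230:400,::-1],None,fx=3.5,fy=3.5,interpolation=cv2.INTER_CUBIC)
cv2.imwrite("pics/s32.png",b)
```

```text
t=39.05 pos [0.6201 0.0544 0.2077] jawyaw 2.028 tilt 0.002 width 0.01 F [-0.2  0.1 -0.8]
 tool shift units [ 3.17 -0.05  0.06] (norm 3.17) rz units 0.03 (alt -35.97) q6 -0.58
```

View pics/s32.png

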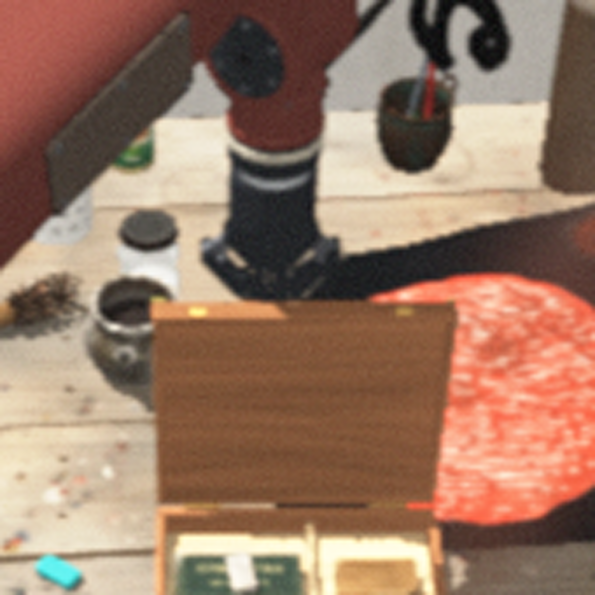

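jog_arm(
  plan="1 0.25 0 0 0 0 0;1 0.25 0 0 0 0 0;1 0.25 0 0 0 0 0;1 0.25 0 0 0 0 0;1 0.25 0 0 0 0 0;1 0.25 0 0 0 0 0;1 0 0 0 0 0 0",
)

```text
clock: 39.68
position: [0.5661, 0.0272, 0.2064]
eef_rot: [[-0.898, -0.44, -0.0], [-0.44, 0.898, 0.0], [0.0, 0.0, -1.0]]
force: [0.1, -0.1, 0.0]
width: -0.002
```

Run:
```python
from go import *
plan(*W(.03,.03),.205,.455+np.pi/2)
im=camera("scene");b=cv2.resize(im[60:280,220:400,::-1],None,fx=2.7,fy=2.7,interpolation=cv2.INTER_CUBIC)
cv2.imwrite("pics/s33.png",b)
```

```text
t=39.68 pos [0.5661 0.0272 0.2064] jawyaw 2.027 tilt 0.000 width -0.00 F [ 0.1 -0.1  0. ]
 tool shift units [ 1.66 -0.04  0.04] (norm 1.66) rz units 0.01 (alt -35.99) q6 -0.64
```

View pics/s33.png

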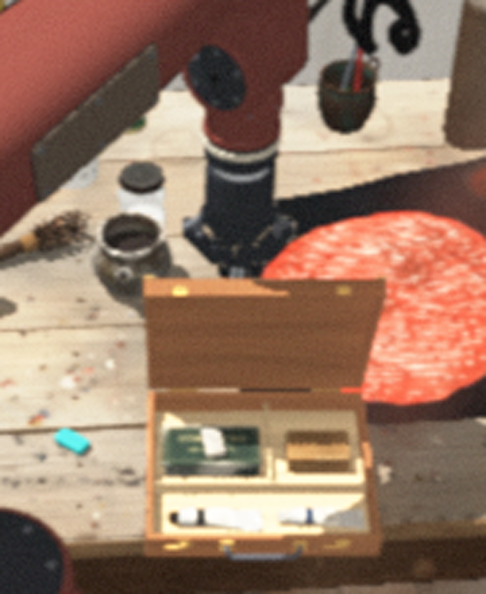

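jog_arm(
  plan="1 0.2 0 0 0 0 0;1 0.2 0 0 0 0 0;1 0.2 0 0 0 0 0;1 0.2 0 0 0 0 0;1 0.2 0 0 0 0 0;1 0.2 0 0 0 0 0;1 0 0 0 0 0 0;1 0 0 0 0 0 0;1 0 0 0 0 0 0;1 0 0 0 0 0 0",
)

```text
clock: 40.57
position: [0.5242, 0.0057, 0.2064]
eef_rot: [[-0.898, -0.44, 0.0], [-0.44, 0.898, 0.0], [-0.0, -0.0, -1.0]]
force: [0.2, 0.2, 0.7]
width: -0.0
```

Run:
```python
from go import *
plan(*W(.03,.03),.205,.455+np.pi/2)
im=camera("scene");b=cv2.resize(im[60:280,220:400,::-1],None,fx=2.7,fy=2.7,interpolation=cv2.INTER_CUBIC)
cv2.imwrite("pics/s34.png",b)
```

```text
t=40.57 pos [0.5242 0.0057 0.2064] jawyaw 2.026 tilt 0.000 width -0.00 F [0.2 0.2 0.7]
 tool shift units [ 0.48 -0.02  0.03] (norm 0.48) rz units 0.00 (alt -36.00) q6 -0.69
```

View pics/s34.png

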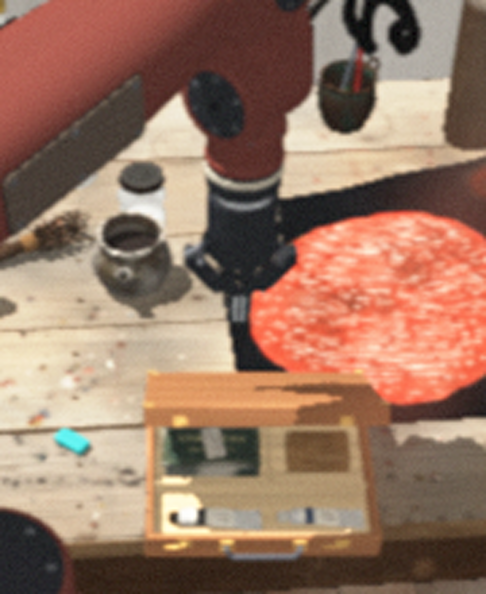

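jog_arm(
  plan="1 0 0 -0.3 0 0 0;1 0 0 -0.3 0 0 0;1 0 0 -0.3 0 0 0;1 0 0 0 0 0 0;1 0 0 0 0 0 0;1 0 0 0 0 0 0;1 0 0 0 0 0 0;1 0 0 0 0 0 0;1 0 0 0 0 0 0;1 0 0 0 0 0 0;1 0 0 0 0 0 0;1 0 0 0 0 0 0",
)

```text
clock: 41.62
position: [0.5239, 0.0056, 0.2423]
eef_rot: [[-0.898, -0.44, -0.0], [-0.44, 0.898, 0.0], [0.0, 0.0, -1.0]]
force: [-0.5, -0.5, -0.0]
width: 0.001
```

Run:
```python
from go import *
plan(*W(.03,.03),.205,.455+np.pi/2)
im=camera("scene");b=cv2.resize(im[140:280,200:400,::-1],None,fx=3.8,fy=3.8,interpolation=cv2.INTER_CUBIC)
cv2.imwrite("pics/s35.png",b);cv2.imwrite("pics/f5.png",camera("top")[:,:,::-1])
```

```text
t=41.62 pos [0.5239 0.0056 0.2423] jawyaw 2.026 tilt 0.000 width 0.00 F [-0.5 -0.5 -0. ]
 tool shift units [ 0.47 -0.02  0.93] (norm 1.05) rz units 0.00 (alt -36.00) q6 -0.69
```

View pics/s35.png

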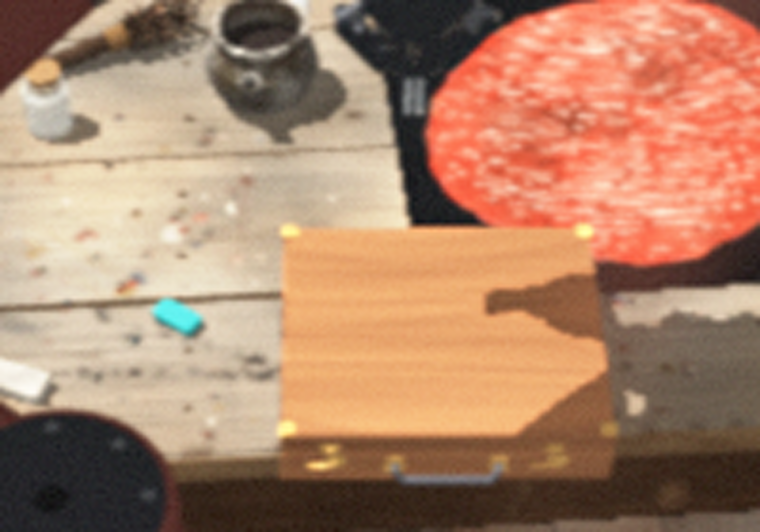

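View pics/f5.png

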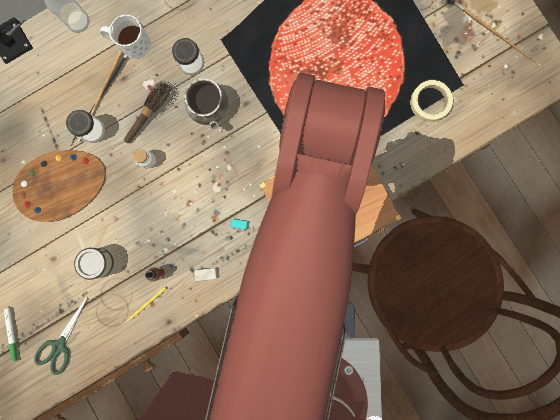

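Run:
```python
from go import *
im=camera("scene")[:,:,::-1]
x0,y0=265,190
b=cv2.resize(im[y0:280,x0:370],None,fx=7,fy=6,interpolation=cv2.INTER_CUBIC)
for z in(.058,.067,0.0,.034):
    P=[((proj("scene",[*W(X,Y),z])-[x0,y0]+.5)*[7,6]) for X,Y in((-.117,.134),(-.117,-.134),(.117,-.134),(.117,.134))]
    cv2.polylines(b,[np.round(P).astype(np.int32)[:4 if z==.058 else 2]],z==.058,(255,0,255) if z==.058 else (255,0,0),1)
cv2.imwrite("pics/s36.png",b)
```

```text
(no output)
```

View pics/s36.png

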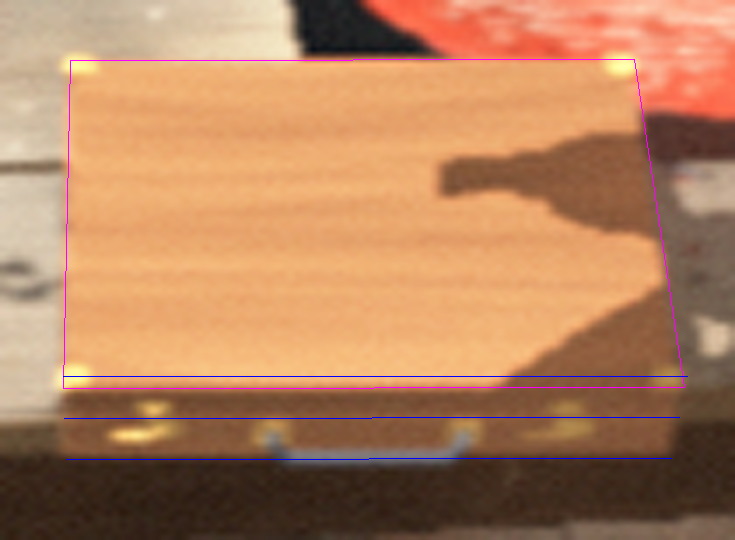

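Run:
```python
from go import *
print(monitor.read_state()["clock"]); print(bot.job_done())
```

```text
41.7667
the job is handed in; nothing more can be done
None
```

I packed the case, closed the lid and handed the job in at about 41.8 s of the 122 s allowed; no verdict was reported.

**Contents:** The last picture with the lid open shows the tin flat in the back left compartment with the smaller grey eraser on its lid. The sanding block is flat in the back right, and the loose tube is in the front compartment, left of the packed one. I did not see the contents again once the lid fell shut, so I can't rule out that something shifted then.

**Lid:** I pushed it from behind until it fell shut. Its front edge then matched the fully closed outline (58 mm high) to within about a pixel. I checked this from the camera images only.

**Jar and bottle:** In the last overhead picture the corked jar and dropper bottle stood where they started.

**What went wrong or disagreed:**
- **Missed grasp:** The first try at the block closed above it, which did not visibly move it.
- **Fingertip height:** The fingertips stood about 35 mm higher than the reported arm position implied. I corrected for this from the camera images, and each later grasp held on the first try.
- **Case outline:** In the overhead picture, the modelled case came out about 1% larger than it appeared. The placements still landed inside their compartments.

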